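# Wedge back the sprung catch of a checking fixture and take out the bracket

## Task

Free the pressed bracket from the checking fixture: slide the loose wedge, thin end first, along the fixture's backing rail behind the catch's thumb post and push it fully home against the end stop without ramming it, so that it holds the sprung catch back on its own. Then lift the bracket out without dragging it against the catch and set it down gently, flat and hat side up, in the blue tray, leaving the wedge in place for the next part and the other gauges on the bench alone.

Things in the scene. Friction and masses are not known exactly. Their poses are not given: they have to be found in the camera images.
- fixture: Checking fixture, fixed to the bench: aluminium plate 300 (x) x 160 (y) x 18 mm, origin at the centre of its underside; at zero yaw its near end faces the robot (-x). On it stand, in fixture axes (mm): a steel backing rail x -90 to 2, y -70 to -58, z 18 to 48; an end stop of equal height across the rail's far end, x -10 to 2, y -58 to -47; the catch lever; the black nest.
- slot_mouth (a point): Near end of the backing rail: on its working face (fixture x -90, y -58 mm), at the plate's top (z 18). Axes as the fixture's. The wedge enters here, moving to +x with its straight side along the rail; the 60 mm of plate before it are bare.
- slot_stop (a point): Foot of the end stop's face, on the rail's working face at the plate's top, 80 mm beyond slot_mouth in +x; axes as the fixture's. The wedge is home when its thin end touches this face; its rear then stands 15 mm out of the mouth.
- catch (a joint): Turn of the catch lever (rad): 0 shut, as at the start; grows as it opens (tail to +y, nose to -y); clears the bracket above about 0.15; about 0.24 with the wedge home; limit 0.42. A torsion spring shuts it (0.16 N m shut, 0.26 wedged). Steel bar 128 x 16 x 10 mm along x, underside 33 mm above the bench, on an upright pivot at fixture x -5, y -33 mm.
- catch_post (a point): Top of the thumb post on the catch's tail: upright steel pin, 16 mm in diameter, 20 to 66 mm above the bench (dark cap 21 mm wide above 58). Shut, its axis is 22 mm past slot_mouth in x and 19 mm from the rail's face: a gap of 11 mm, which the wedge widens to 26. Pushing the wedge through takes about 6 to 18 N on the taper, 4 to 8 on its parallel part.
- catch_nose (a point): Top of the catch's nose tip (12 mm wide, 43 mm above the bench). Shut, it reaches 6 mm over the bracket's -y flange, near the flange's -x end, 34 to 46 mm from mid-length.
- wedge: Loose white plastic wedge, 95 (x) x 26 (y) x 28 (z) mm, about 75 g, lying the way up it is used. Origin: centre of the underside of the 95 x 26 outline; thin end at +x. Its -y side is straight over the whole length; its +y side is parallel to that for the rear 47 mm (26 mm wide), then tapers to 8 mm width at the thin end.
- wedge_tip (a point): Lower corner of the wedge's thin end on its straight side: x 47.5, y -13, z 0 mm in the wedge.
- bracket: Pressed steel bracket of hat section, 100 mm long (x), about 0.36 kg, origin at the centre of its underside. Hat 36 mm wide (y), 30 mm high, flat outer walls along x; along each side a flange 18 mm wide, 4 mm thick (72 mm over all). It starts seated in the nest in line with the fixture, its hat 25 mm above the nest's rim, and comes out straight up.
- nest_seat (a point): Centre of the nest's pocket floor (fixture x 85, y 21, z 27 mm), where the bracket's origin starts. The black nest spans 126 (x) x 98 (y) mm, its rim 32 mm above the bench; the pocket is 5 mm deep with 2 mm clearance around the flanges; a core 90 x 22 x 16 mm stands in it, inside the bracket's hat.
- tray: Open blue tray, fixed to the bench, 190 (x) x 150 (y) x 50 mm high outside, walls and floor 5 mm thick, origin at the centre of its underside.
- caliper: Bystander: caliper lying on the bench, 210 mm long (x), origin at mid-beam.
- v_block: Bystander: dark steel V-block, 60 x 44 x about 37 mm, origin at the centre of its underside.
- ring_gauge: Bystander: steel setting ring, 56 mm outside diameter, 20 mm high, origin at the centre of its underside.

How it is judged:
By the outcome, as a careful person would: the job done as asked, in the order asked, and still so for the second after the job is handed in, with the robot touching nothing.
It also fails if it takes over 70 s, if anything falls off the work surface, if the arm or the gripper's body presses on something with over 40 N, if the wrist force passes 120 N, or if a joint passes its speed limit or range.

## Robot

A 6-joint arm with a two-finger parallel gripper is mounted at the origin on the work surface. World frame = base frame: x ahead of the robot, y to its left, z up, the work surface at z = 0. Lengths are in m, angles in degrees, forces in N, time in s.
With the tool pointing down it reaches from about 0.35 to 0.85 m from the base axis. Payload 8.1 kg.
Tool frame: the origin (TCP) lies midway between the tips of the shut fingers; the grasp point (between the pads) lies 19 mm behind it; z points along the fingers, y is the line along which they close (so a half turn about z gives the same grasp; the last joint's range is limited). The gripper opens to 85 mm and grips with 20 to 120 N. Pads are 22 mm wide; open, the fingers measure 114 mm over their backs; the gripper's body (76 mm by 85 mm) begins 54 mm behind the grasp point. The pads swing forward as they close: fully open they stand 13 mm farther back than shut.
Start: joints at [-81.899, 7.471, 85.268, -0, 87.261, -4.893], TCP at [0.135, -0.585, 0.231] pointing down, gripper open.
Joint ranges: [-169.43, 169.43], [-51.17, 129.36], [1.28, 143.12], [-76.62, 256.62], [0, 156.53], [-152.29, 152.29]. Speed limits (degrees/s): [136.94, 136.94, 159.86, 180, 180, 180].

## Interface

Orientations are given as a 3x3 rotation matrix whose columns are the frame's x, y, z axes.
In Python, from rig import robot gives the robot as it stands. The module is installed in compiled form; this text tells all that it offers.
- The arm moves only by the tool arm_command, never from a script. Its argument "targets" is a list of rows, each an object of numbers: "x", "y", "z": the shift along the tool's x, y, z in mm; "wx", "wy", "wz": the turn, a rotation vector about the tool's x, y, z in rad; "hand": the opening, from 0 (shut) to 1 (fully open). In form: [{"x": .., "y": .., "z": .., "wx": .., "wy": .., "wz": .., "hand": ..}, ...]. A call has 1 to 5 rows; each row is the pose to reach, as a shift and turn from the pose commanded when the call began, along the tool's axes at that moment; what a row does not reach only later rows make up. A row lasts 1/12 s, in which the tool goes at most 41.7 mm and 7.16 degrees, less where a joint would pass 70% of its speed; a pose out of reach is approached as far as the arm can. A call with a gripper value outside its range is refused whole. The fingers move at their own pace and stop on an object; "force" is the grip in N (left out, the last holds). Time passes only in rows, so rows that repeat a pose let the fingers close. It gives the time, the measured TCP pose, the force, the opening and the grip force at its end, in the units of the state.
- robot.get_state(): the state, without advancing time (a new reading comes with each control period).
- robot.read_camera(name): name is "scene" or "top" or "wrist"; returns a dict with "color" (384x512x3 uint8, red, green, blue), "z_map" (384x512 float32, m along the optical axis (not along the pixel's ray), 0 where there is no reading), "fx", "fy", "cx", "cy" (pixels), "R" (3x3) and "t" (3): a world point X has camera coordinates R X + t. Camera axes: x right, y down, z forward; pixel columns grow to the right and rows downward; lengths in m; the calibration is good to about 2 mm. A picture is of the moment at which its call begins.
- robot.hand_in(): hands the job in; it is judged then, once.
The state is a dict: "time_s": time; "joint_positions": joint angles; "qd": joint speeds; "tau": joint torques, N m; "tool_pos": TCP position; "ee_rot": TCP orientation; "contact_force": force on the tool from outside, world axes, zero at the start; "torque": the same for the moment, N m; "opening": opening from 0.0 (shut) to 1.0 (fully open); "finger_force": force on a finger pad.
Only numpy, scipy, OpenCV 4.12 (cv2) and the standard library are available. Lean on these libraries where they do the work, as an engineer would, in place of code of your own. Each camera call takes 0.05 s, during which the arm holds its last target. There are 200 camera calls.

## Working session

There is one attempt and no reset: what is moved stays moved. The work goes in short steps, Python scripts to look and compute and a tool call to move; the robot and the scene stay as the last step left them, time stands still between calls to the robot, and variables do not carry over. Pictures are saved under pics/ and viewed, at most 12 in all, crops included, and the job is handed in when it is done.

Besides the shell and the picture viewer there is one more tool, called after "Emit:" by a JSON object that holds its "op" and its "data", one argument or row to a line. arm_command: Moves the arm, as the interface text tells. Its arguments: {"type":"object","properties":{"targets":{"type":"array","items":{"type":"object","properties":{"x":{"type":"number"},"y":{"type":"number"},"z":{"type":"number"},"wx":{"type":"number"},"wy":{"type":"number"},"wz":{"type":"number"},"hand":{"type":"number"}}}},"force":{"type":"number"}},"required":["targets"]}

```bash
mkdir -p pics; python3 - <<'E'
from rig import robot
import numpy as np,cv2
for n in ("top","scene"):
    c=robot.read_camera(n); np.savez(f"{n}0.npz",**c)
    cv2.imwrite(f"pics/{n}0.png",c["color"][:,:,::-1])
    print(n,c["fx"],c["cx"],c["cy"],(-c["R"].T@c["t"]).round(3),c["R"].round(2).tolist())
print(robot.get_state())
E
```

```text
top 466.49358031558444 250.2101953180252 191.66621207515345 [ 0.4   -0.049  1.396] [[0.02, -1.0, 0.0], [-0.99, -0.02, -0.15], [0.15, 0.0, -0.99]]
scene 391.3024422783017 250.115141633385 192.556520533992 [1.412 0.051 0.717] [[-0.11, 0.99, -0.01], [0.6, 0.06, -0.8], [-0.79, -0.09, -0.61]]
{'time_s': 0.1, 'joint_positions': array([-8.19002422e+01,  7.50969550e+00,  8.53245007e+01,  2.47405239e-03,
        8.72597319e+01, -4.89277479e+00]), 'qd': array([-0.06128074, -0.10876711, -0.2126863 , -0.0045237 , -0.04574825,
        0.06034227]), 'tau': array([ 1.73126977e-03, -5.70952034e+01, -5.01940191e+01, -2.58775872e-04,
        8.18270375e-03,  1.34859138e-05]), 'tool_pos': array([ 0.13486521, -0.58414348,  0.23034663]), 'ee_rot': array([[ 9.74399864e-01,  2.24821862e-01, -1.88279612e-04],
       [ 2.24821866e-01, -9.74398519e-01,  1.62907863e-03],
       [ 1.82793115e-04, -1.62970337e-03, -9.99998655e-01]]), 'contact_force': array([-0.59937154,  0.57740827,  1.23574316]), 'torque': array([ 0.02041438, -0.02905145, -0.0287274 ]), 'finger_force': 0.0, 'opening': 1.0024579084110705}
```

View pics/top0.png

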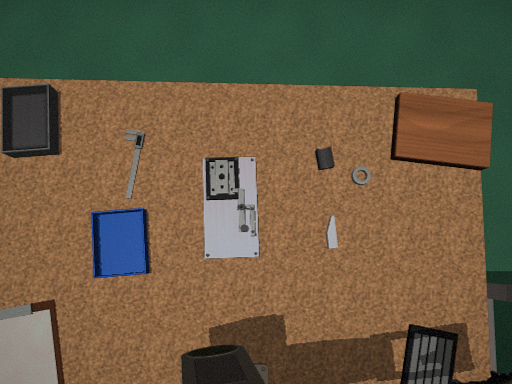

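View pics/scene0.png

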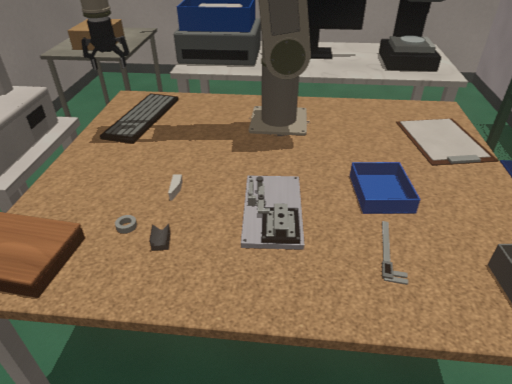

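The top view shows the fixture at about (231,208), the white wedge at (332,232) with its thin end up (+x), the blue tray at (120,243), and the caliper, V-block and ring clear of the work. The scene view agrees. Next I measure the outlines.

```bash
cat > h.py <<'E'
import numpy as np,cv2
def ray(c,uv,z):
    uv=np.atleast_2d(uv).astype(float); d=np.c_[(uv[:,0]-c["cx"])/c["fx"],(uv[:,1]-c["cy"])/c["fy"],np.ones(len(uv))]@c["R"]
    o=-c["R"].T@c["t"]; return o+d*((z-o[2])/d[:,2])[:,None]
def cont(m,box):
    k=np.zeros_like(m,np.uint8); x0,x1,y0,y1=box; k[y0:y1,x0:x1]=m[y0:y1,x0:x1]
    return max(cv2.findContours(k,cv2.RETR_EXTERNAL,cv2.CHAIN_APPROX_NONE)[0],key=cv2.contourArea)[:,0]
def rect(P):  # mm
    (c,s,a)=cv2.minAreaRect((P[:,:2]*1000).astype(np.float32)); return np.round(c,1),np.round(s,1),round(a,2)
E
python3 - <<'E'
from h import *
c=dict(np.load("top0.npz")); im=c["color"]; hsv=cv2.cvtColor(im,cv2.COLOR_RGB2HSV)
light=((hsv[...,1]<50)&(hsv[...,2]>140)).astype(np.uint8)
blue=((hsv[...,0]>100)&(hsv[...,0]<130)&(hsv[...,1]>120)&(hsv[...,2]>50)).astype(np.uint8)
f=cont(light,(195,268,150,265)); print("fix",rect(ray(c,f,.018)), cv2.boundingRect(f))
w=cont(light,(318,346,208,256)); P=ray(c,w,.028); print("wedge",rect(P)); print((P[::4,:2]*1000).round().tolist())
t=cont(blue,(85,155,200,285)); print("tray",rect(ray(c,t,.05)),cv2.boundingRect(t))
z=c["z_map"]
s=dict(np.load("scene0.npz"));
big=cv2.resize(im[150:265,195:345],None,fx=5,fy=5,interpolation=cv2.INTER_CUBIC); cv2.imwrite("pics/crop0.png",big[:,:,::-1])
E
```

```text
fix (array([557.2,  12.1]), array([298.8, 159.3]), 3.09) (203, 157, 56, 102)
wedge (array([ 487.9, -286.6]), array([92.3, 25.9]), 6.93)
[[535.0, -289.0], [523.0, -286.0], [511.0, -283.0], [499.0, -280.0], [487.0, -274.0], [476.0, -277.0], [464.0, -277.0], [452.0, -280.0], [441.0, -280.0], [444.0, -291.0], [444.0, -303.0], [456.0, -303.0], [467.0, -300.0], [479.0, -300.0], [491.0, -297.0], [502.0, -298.0], [514.0, -295.0], [526.0, -295.0]]
tray (array([443.3, 324.9]), array([188.6, 157.3]), 6.3) (91, 208, 58, 70)
```

View pics/crop0.png

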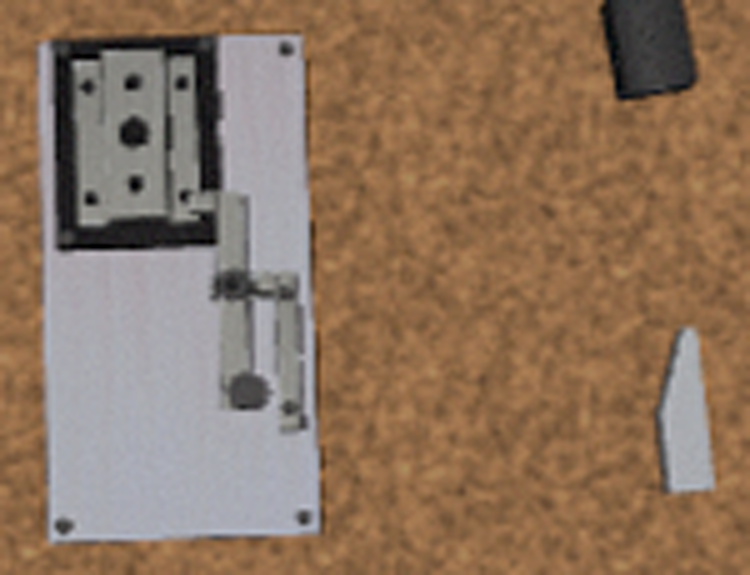

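The plate fits at 299 x 159 mm, centred at (557,12) with yaw about 3°. The wedge is at about (488,-287) with yaw about 6°. The crop confirms the rail on the right (-y), the post at crop (248,390) and the wedge's thin end at crop (688,328). Now I move over the wedge.

Emit:
{"op": "arm_command", "data": {
  "targets": [
    {"x":27,"y":-14,"hand":1},
    {"x":54,"y":-28,"hand":1},
    {"x":82,"y":-42,"hand":1},
    {"x":109,"y":-56,"hand":1},
    {"x":137,"y":-70,"hand":1}
  ],
  "force": 40
}}

```text
invalid input at $.targets[0]: expected keys x, y, z, wx, wy, wz, hand
```

Emit:
{"op": "arm_command", "data": {
  "targets": [
    {"x":27,"y":-14,"hand":1},
    {"x":54,"y":-28,"hand":1},
    {"x":82,"y":-42,"hand":1},
    {"x":109,"y":-56,"hand":1},
    {"x":137,"y":-70,"hand":1}
  ]
}}

```text
invalid input at $.targets[0]: expected keys x, y, z, wx, wy, wz, hand
```

Emit:
{"op": "arm_command", "data": {
  "targets": [
    {"x":27,"y":-14,"hand":1},
    {"x":54,"y":-28,"wz":0.03,"hand":1},
    {"x":82,"y":-42,"wz":0.06,"hand":1},
    {"x":109,"y":-56,"wz":0.09,"hand":1},
    {"x":137,"y":-70,"wz":0.117,"hand":1}
  ]
}}

```text
invalid input at $.targets[0]: expected keys x, y, z, wx, wy, wz, hand
```

Emit:
{"op": "arm_command", "data": {
  "targets": [
    {"hand":1},
    {"hand":1}
  ]
}}

```text
invalid input at $.targets[0]: expected keys x, y, z, wx, wy, wz, hand
```

```bash
python3 - <<'E'
from rig import robot
from h import *
c=robot.read_camera("wrist"); np.savez("w1.npz",**c); cv2.imwrite("pics/w1.png",c["color"][:,:,::-1])
s=robot.get_state(); print(s["time_s"],s["tool_pos"],s["ee_rot"].round(3).tolist()); print(c["fx"],(-c["R"].T@c["t"]).round(3),c["R"].round(2).tolist())
E
```

```text
0.15 [ 0.13486502 -0.58420827  0.23044854] [[0.974, 0.225, -0.0], [0.225, -0.974, 0.001], [0.0, -0.001, -1.0]]
330.9467785908704 [ 0.21  -0.567  0.374] [[0.22, -0.97, -0.0], [-0.93, -0.21, 0.3], [-0.3, -0.07, -0.95]]
```

View pics/w1.png

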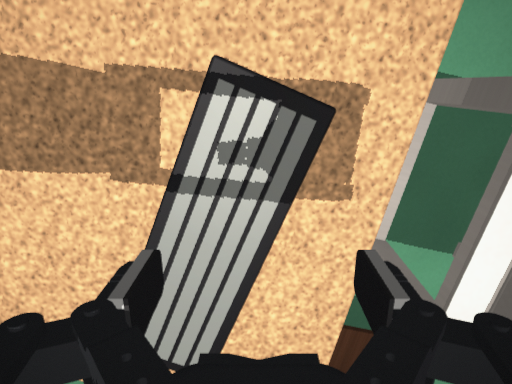

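The moves were refused because every row needs all seven keys, so the arm has not moved. The picture only shows the start view, with the keyboard under the hand. I'll resend the moves in full.

Emit:
{"op": "arm_command", "data": {
  "targets": [
    {"x":27,"y":-14,"z":0,"wx":0,"wy":0,"wz":0,"hand":1},
    {"x":54,"y":-28,"z":0,"wx":0,"wy":0,"wz":0,"hand":1},
    {"x":82,"y":-42,"z":0,"wx":0,"wy":0,"wz":0,"hand":1},
    {"x":109,"y":-56,"z":0,"wx":0,"wy":0,"wz":0,"hand":1},
    {"x":137,"y":-70,"z":0,"wx":0,"wy":0,"wz":0,"hand":1}
  ],
  "force": 40
}}

```text
time_s: 0.57
tool_pos: [0.2534, -0.4844, 0.2309]
ee_rot: [[0.975, 0.224, -0.0], [0.224, -0.975, 0.001], [-0.0, -0.001, -1.0]]
contact_force: [0.7, -0.8, -0.9]
opening: 1.0
finger_force: 0.0
```

Emit:
{"op": "arm_command", "data": {
  "targets": [
    {"x":27,"y":-14,"z":0,"wx":0,"wy":0,"wz":0,"hand":1},
    {"x":54,"y":-28,"z":0,"wx":0,"wy":0,"wz":0,"hand":1},
    {"x":82,"y":-42,"z":0,"wx":0,"wy":0,"wz":0,"hand":1},
    {"x":109,"y":-56,"z":0,"wx":0,"wy":0,"wz":0,"hand":1},
    {"x":137,"y":-70,"z":0,"wx":0,"wy":0,"wz":0,"hand":1}
  ]
}}

```text
time_s: 0.98
tool_pos: [0.3712, -0.3854, 0.2311]
ee_rot: [[0.974, 0.225, -0.0], [0.225, -0.974, 0.0], [-0.0, -0.0, -1.0]]
contact_force: [0.8, -1.3, -0.4]
opening: 0.999
finger_force: 0.0
```

Emit:
{"op": "arm_command", "data": {
  "targets": [
    {"x":22,"y":-14,"z":0,"wx":0,"wy":0,"wz":0.03,"hand":1},
    {"x":44,"y":-28,"z":0,"wx":0,"wy":0,"wz":0.06,"hand":1},
    {"x":66,"y":-42,"z":0,"wx":0,"wy":0,"wz":0.09,"hand":1},
    {"x":87,"y":-70,"z":0,"wx":0,"wy":0,"wz":0.117,"hand":1},
    {"x":87,"y":-70,"z":0,"wx":0,"wy":0,"wz":0.117,"hand":1}
  ]
}}

```text
time_s: 1.4
tool_pos: [0.4416, -0.2942, 0.2309]
ee_rot: [[0.994, 0.112, 0.001], [0.112, -0.994, 0.003], [0.001, -0.003, -1.0]]
contact_force: [-0.5, 0.9, 0.3]
opening: 1.0
finger_force: 0.0
```

```bash
python3 - <<'E'
from rig import robot
from h import *
c=robot.read_camera("wrist"); np.savez("w1.npz",**c); cv2.imwrite("pics/w2.png",c["color"][:,:,::-1])
s=robot.get_state(); print(s["time_s"],s["tool_pos"],s["ee_rot"].round(4).tolist()); print((-c["R"].T@c["t"]).round(3))
hsv=cv2.cvtColor(c["color"],cv2.COLOR_RGB2HSV)
m=((hsv[...,1]<40)&(hsv[...,2]>110)).astype(np.uint8)
w=cont(m,(0,512,0,384)); P=ray(c,w,.028); print(rect(P)); 
a=cv2.approxPolyDP((P[:,:2]*1000).astype(np.float32),3,True)[:,0]; print(a.round(1).tolist(), cv2.approxPolyDP(w,3,True)[:,0].tolist())
E
```

```text
1.45 [ 0.4405876  -0.2962984   0.23097567] [[0.9936, 0.1133, -0.0002], [0.1133, -0.9936, 0.001], [-0.0001, -0.001, -1.0]]
[ 0.518 -0.286  0.374]
(array([489.9, -45.8]), array([155.4,  64.1]), 3.39)
[[565.4000244140625, -37.20000076293945], [554.2999877929688, -35.79999923706055], [551.7999877929688, -43.79999923706055], [544.7999877929688, -34.599998474121094], [527.7999877929688, -32.599998474121094], [484.5, -36.20000076293945], [480.5, -26.799999237060547], [411.29998779296875, -18.399999618530273], [415.20001220703125, -82.0], [567.7999877929688, -73.19999694824219]] [[0, 0], [0, 13], [9, 17], [6, 24], [0, 24], [9, 87], [7, 92], [0, 93], [0, 159], [60, 162], [39, 2]]
```

View pics/w2.png

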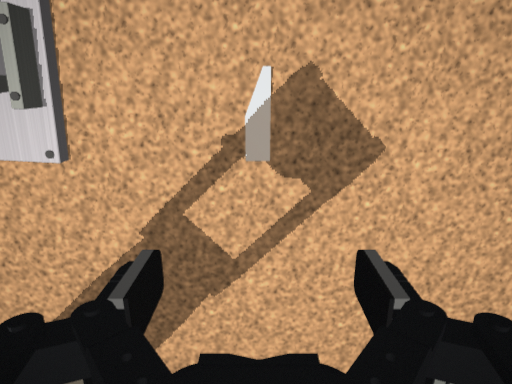

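The wedge is at cols 246-272, rows 66-160, half in shadow, with its straight side on the right at col 271.

```bash
python3 - <<'E'
from h import *
c=dict(np.load("w1.npz")); hsv=cv2.cvtColor(c["color"],cv2.COLOR_RGB2HSV)
for th in (40,60,75):
    m=((hsv[...,1]<th)&(hsv[...,2]>90)).astype(np.uint8)
    w=cont(m,(235,285,55,172)); P=ray(c,w,.028); Q=(P[:,:2]*1000).astype(np.float32); print(th,rect(P),cv2.boundingRect(w))
    print(cv2.approxPolyDP(Q,2.5,True)[:,0].round(1).tolist())
    k=np.array([w[w[:,1]==r,0].max() for r in range(75,152,1)]); S=ray(c,np.c_[k,np.arange(75,152)],.028)*1000
    print("straight",np.polyfit(S[:,0],S[:,1],1), np.degrees(np.arctan(np.polyfit(S[:,0],S[:,1],1)[0])))
E
```

```text
40 (array([ 488.5, -286.8]), array([93.3, 25.3]), 6.03) (245, 66, 26, 94)
[[536.0999755859375, -294.0], [534.2999877929688, -286.29998779296875], [486.5, -274.29998779296875], [440.79998779296875, -279.8999938964844], [443.5, -303.29998779296875]]
straight [ 9.14811029e-02 -3.43449410e+02] 5.226932462475458
60 (array([ 487.9, -286.9]), array([94.4, 25.6]), 5.88) (245, 66, 26, 95)
[[536.0999755859375, -294.0], [534.2999877929688, -286.29998779296875], [486.5, -274.29998779296875], [439.70001220703125, -280.0], [442.5, -304.5]]
straight [ 1.04390098e-01 -3.50151341e+02] 5.959527040499811
75 (array([ 487.9, -287.1]), array([94.5, 25.7]), 5.69) (245, 66, 27, 95)
[[536.0999755859375, -294.0], [534.2999877929688, -286.29998779296875], [488.5, -274.1000061035156], [439.70001220703125, -280.0], [442.5, -304.5]]
straight [ 1.01052340e-01 -3.48792063e+02] 5.770284549177837
```

The wedge is centred at (488,-287), yaw 5.9°, outline 94.5 x 25.7 mm, which matches the given size. I go down to grip it near its rear, 10 mm from the end, so the fingers can feed it nearly all the way in.

Emit:
{"op": "arm_command", "data": {
  "targets": [
    {"x":6,"y":-3,"z":35,"wx":0,"wy":0,"wz":0.01,"hand":1},
    {"x":12,"y":-6,"z":70,"wx":0,"wy":0,"wz":0.01,"hand":1},
    {"x":12,"y":-6,"z":105,"wx":0,"wy":0,"wz":0.01,"hand":0.8},
    {"x":12,"y":-6,"z":140,"wx":0,"wy":0,"wz":0.01,"hand":0.8},
    {"x":12,"y":-6,"z":170,"wx":0,"wy":0,"wz":0.01,"hand":0.7}
  ]
}}

```text
time_s: 1.87
tool_pos: [0.4495, -0.2917, 0.0587]
ee_rot: [[0.995, 0.1, -0.001], [0.1, -0.995, 0.001], [-0.001, -0.001, -1.0]]
contact_force: [-0.7, 0.2, -0.5]
opening: 0.705
finger_force: 0.0
```

Emit:
{"op": "arm_command", "data": {
  "targets": [
    {"x":0,"y":0,"z":0,"wx":0,"wy":0,"wz":0,"hand":0.7},
    {"x":0,"y":0,"z":0,"wx":0,"wy":0,"wz":0,"hand":0.7}
  ]
}}

```text
time_s: 2.03
tool_pos: [0.4488, -0.291, 0.0597]
ee_rot: [[0.995, 0.099, -0.004], [0.099, -0.995, 0.003], [-0.004, -0.003, -1.0]]
contact_force: [-1.1, 0.2, 0.5]
opening: 0.7
finger_force: 0.0
```

```bash
python3 - <<'E'
from rig import robot
from h import *
s=robot.get_state(); p=s["tool_pos"]*1000;R=s["ee_rot"]; print(p,R.round(4).tolist(),s["opening"])
print("to go in tool axes",R.T@(np.array([450.7,-290.9,4])-p))
E
```

```text
[ 448.81678076 -291.02929097   59.67344103] [[0.9951, 0.0992, -0.004], [0.0992, -0.9951, 0.0029], [-0.0036, -0.0032, -1.0]] 0.6999569611629284
to go in tool axes [ 2.08990279  0.2379506  55.66570715]
```

Emit:
{"op": "arm_command", "data": {
  "targets": [
    {"x":1,"y":0,"z":30,"wx":0,"wy":0,"wz":0,"hand":0.7},
    {"x":1.5,"y":0,"z":50,"wx":0,"wy":0,"wz":0,"hand":0.7},
    {"x":1.5,"y":0,"z":55.5,"wx":0,"wy":0,"wz":0,"hand":0.7},
    {"x":1.5,"y":0,"z":55.5,"wx":0,"wy":0,"wz":0,"hand":0.5},
    {"x":1.5,"y":0,"z":55.5,"wx":0,"wy":0,"wz":0,"hand":0.3}
  ],
  "force": 60
}}

```text
time_s: 2.45
tool_pos: [0.4534, -0.2926, 0.0081]
ee_rot: [[0.995, 0.1, 0.002], [0.1, -0.995, -0.002], [0.002, 0.002, -1.0]]
contact_force: [-0.2, -0.4, -0.1]
opening: 0.432
finger_force: 0.0
```

Emit:
{"op": "arm_command", "data": {
  "targets": [
    {"x":0,"y":0,"z":0,"wx":0,"wy":0,"wz":0,"hand":0.2},
    {"x":0,"y":0,"z":0,"wx":0,"wy":0,"wz":0,"hand":0.1},
    {"x":0,"y":0,"z":0,"wx":0,"wy":0,"wz":0,"hand":0.1},
    {"x":0,"y":0,"z":0,"wx":0,"wy":0,"wz":0,"hand":0.1},
    {"x":0,"y":0,"z":0,"wx":0,"wy":0,"wz":0,"hand":0.1}
  ]
}}

```text
time_s: 2.87
tool_pos: [0.454, -0.2929, 0.0087]
ee_rot: [[0.995, 0.1, 0.003], [0.1, -0.995, -0.003], [0.003, 0.003, -1.0]]
contact_force: [-1.7, -0.5, 7.5]
opening: 0.293
finger_force: 59.8
```

Emit:
{"op": "arm_command", "data": {
  "targets": [
    {"x":0,"y":0,"z":-20,"wx":0,"wy":0,"wz":0,"hand":0.1},
    {"x":0,"y":0,"z":-55,"wx":0,"wy":0,"wz":0,"hand":0.1},
    {"x":-6,"y":-20,"z":-90,"wx":0,"wy":0,"wz":0.01,"hand":0.1},
    {"x":-12,"y":-50,"z":-115,"wx":0,"wy":0,"wz":0.02,"hand":0.1},
    {"x":-18,"y":-85,"z":-130,"wx":0,"wy":0,"wz":0.045,"hand":0.1}
  ]
}}

```text
time_s: 3.28
tool_pos: [0.4276, -0.2101, 0.1411]
ee_rot: [[0.999, 0.053, 0.006], [0.053, -0.999, -0.004], [0.006, 0.005, -1.0]]
contact_force: [1.0, 0.8, 0.2]
opening: 0.291
finger_force: 58.9
```

Emit:
{"op": "arm_command", "data": {
  "targets": [
    {"x":-5,"y":-35,"z":0,"wx":0,"wy":0,"wz":0,"hand":0.1},
    {"x":-10,"y":-70,"z":0,"wx":0,"wy":0,"wz":0,"hand":0.1},
    {"x":-15,"y":-105,"z":0,"wx":0,"wy":0,"wz":0,"hand":0.1},
    {"x":-20,"y":-140,"z":0,"wx":0,"wy":0,"wz":0,"hand":0.1},
    {"x":-25,"y":-168,"z":0,"wx":0,"wy":0,"wz":0,"hand":0.1}
  ]
}}

```text
time_s: 3.7
tool_pos: [0.3915, -0.0404, 0.1371]
ee_rot: [[0.998, 0.055, 0.002], [0.055, -0.998, -0.0], [0.002, 0.0, -1.0]]
contact_force: [0.9, 0.2, -1.2]
opening: 0.289
finger_force: 58.8
```

Emit:
{"op": "arm_command", "data": {
  "targets": [
    {"x":0,"y":0,"z":0,"wx":0,"wy":0,"wz":0,"hand":0.1},
    {"x":0,"y":0,"z":0,"wx":0,"wy":0,"wz":0,"hand":0.1}
  ]
}}

```text
time_s: 3.87
tool_pos: [0.3921, -0.0412, 0.1371]
ee_rot: [[0.998, 0.058, 0.003], [0.058, -0.998, -0.001], [0.003, 0.001, -1.0]]
contact_force: [-0.6, 0.1, -0.6]
opening: 0.292
finger_force: 59.0
```

```bash
python3 - <<'E'
from rig import robot
from h import *
c=robot.read_camera("wrist"); np.savez("w3.npz",**c); cv2.imwrite("pics/w3.png",cv2.resize(c["color"],(768,576),interpolation=cv2.INTER_CUBIC)[:,:,::-1])
s=robot.get_state(); print(s["time_s"],s["tool_pos"],s["ee_rot"].round(4).tolist(),s["contact_force"]); print((-c["R"].T@c["t"]).round(3))
E
```

```text
3.9167 [ 0.39234629 -0.04219848  0.1369975 ] [[0.9984, 0.0566, 0.0025], [0.0566, -0.9984, -0.001], [0.0024, 0.0011, -1.0]] [ 0.22344618  0.44094434 -0.89278051]
[ 0.469 -0.036  0.281]
```

View pics/w3.png

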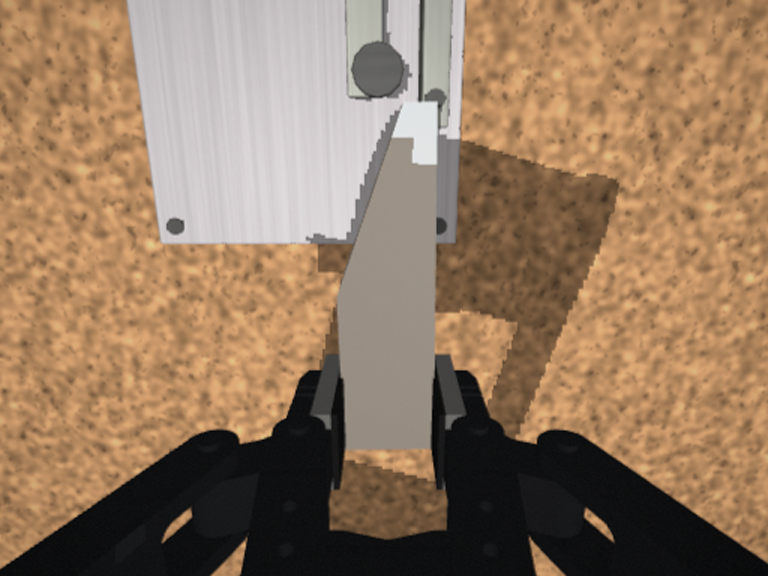

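The held wedge spans rows 102-449 at 1.5x scale, with its straight edge at col 436. The post cap is at (378,69), the rail's near end at about (436,100), and the plate's near corners are at (161,243) and (456,243). Next I measure these in one frame.

```bash
python3 - <<'E'
from h import *
c=dict(np.load("w3.npz")); im=c["color"].astype(int); g=cv2.cvtColor(c["color"],cv2.COLOR_RGB2GRAY).astype(float)
hsv=cv2.cvtColor(c["color"],cv2.COLOR_RGB2HSV)
def edge(r,a,b): # strongest horizontal gradient col
    d=np.abs(np.diff(cv2.GaussianBlur(hsv[...,1].astype(np.float32),(3,3),0)[r,a:b])); return a+d.argmax()+.5
F=lambda uv,z:ray(c,uv,z)*1000
rows=np.arange(20,155,5)
L=F([(edge(r,80,115),r) for r in rows],.018)
p=np.polyfit(L[:,0],L[:,1],1,w=np.ones(len(L))); print("plate left",p,np.degrees(np.arctan(p[0])),np.abs(L[:,1]-np.polyval(p,L[:,0])).max())
cor=F([(107.5,161.7),(304,161.7)],.018);print("corners",cor.round(1).tolist())
rw=np.arange(75,290,5); W=F([(edge(r,280,300),r) for r in rw],.156) if 0 else None
gg=cv2.GaussianBlur(g,(3,3),0).astype(np.float32)
for zt in (.152,.156):
    e=[(285+np.abs(np.diff(gg[r,285:298])).argmax()+.5,r) for r in range(110,225,5)]
    S=F(e,zt);q=np.polyfit(S[:,0],S[:,1],1);print("straight",q,np.degrees(np.arctan(q[0])))
    print("tip/rear",F([(291,68),(271,68),(291,299.5),(226.5,215),(291,215)],zt).round(1).tolist())
cap=(hsv[...,2]<125)&(hsv[...,1]<60); k=cont(cap.astype(np.uint8),(232,272,24,68)); (x,y),r=cv2.minEnclosingCircle(k); print("cap px",x,y,r,F([(x,y),(x+r,y)],.066).round(1).tolist())
for r in (5,20,40,55): print(r,g[r,255:312].astype(int).tolist())
print("rail edge",F([(281,20),(281,50)],.048).round(1).tolist())
E
```

```text
plate left [5.82863401e-02 5.95946937e+01] 3.335787151701597 0.40556283136209004
corners [[402.3, 82.2, 18.0], [411.5, -76.8, 18.0]]
straight [ 8.91239573e-02 -9.00328849e+01] 5.092970429630685
tip/rear [[475.4, -47.9, 152.0], [475.0, -40.6, 152.0], [376.6, -56.6, 152.0], [416.3, -26.1, 152.0], [417.8, -53.0, 152.0]]
straight [ 8.91239573e-02 -8.96605936e+01] 5.092970429630678
tip/rear [[475.2, -47.6, 156.0], [474.8, -40.5, 156.0], [379.4, -56.0, 156.0], [417.9, -26.4, 156.0], [419.4, -52.4, 156.0]]
cap px 250.60757446289062 46.0916862487793 23.295818328857422 [[490.5, -30.5, 66.0], [491.3, -44.4, 66.0]]
5 [89, 112, 112, 134, 198, 192, 193, 197, 200, 201, 199, 195, 198, 200, 202, 203, 200, 199, 203, 198, 196, 198, 200, 192, 147, 58, 60, 89, 151, 175, 173, 171, 170, 169, 170, 170, 168, 166, 165, 167, 169, 170, 169, 168, 164, 150, 152, 197, 199, 199, 197, 202, 208, 207, 173, 115, 156]
20 [92, 113, 135, 200, 200, 195, 197, 200, 202, 203, 202, 199, 201, 203, 206, 206, 201, 202, 205, 200, 200, 202, 202, 188, 116, 58, 69, 125, 170, 179, 177, 175, 174, 174, 175, 175, 173, 170, 171, 172, 173, 174, 172, 171, 166, 153, 198, 200, 202, 201, 203, 208, 209, 199, 161, 146, 139]
40 [100, 101, 100, 100, 101, 100, 100, 99, 99, 99, 99, 93, 81, 118, 143, 208, 203, 207, 207, 202, 204, 204, 203, 185, 89, 60, 81, 152, 187, 184, 182, 181, 180, 180, 181, 182, 179, 177, 177, 177, 178, 177, 175, 170, 154, 170, 202, 205, 206, 206, 210, 215, 209, 174, 140, 163, 160]
55 [102, 102, 103, 102, 103, 102, 102, 102, 101, 100, 93, 78, 108, 120, 122, 120, 140, 210, 208, 205, 207, 207, 205, 186, 59, 61, 90, 162, 191, 189, 187, 185, 185, 185, 185, 183, 182, 182, 182, 182, 181, 180, 178, 171, 159, 204, 207, 211, 210, 212, 216, 215, 177, 106, 132, 129, 129]
rail edge [[508.7, -48.5, 48.0], [491.1, -49.9, 48.0]]
```

Plate yaw is 3.3° and the mouth is at about (470.1,-51.8). The post was predicted at (491,-31.6) and measured at (490.5,-30.5), which agrees. The wedge sits about 1.8° off in the hand. I back off, turn it to match and lower it in front of the mouth.

Emit:
{"op": "arm_command", "data": {
  "targets": [
    {"x":-8,"y":0,"z":5,"wx":0,"wy":0,"wz":0.015,"hand":0.1},
    {"x":-17,"y":0.5,"z":25,"wx":0,"wy":0,"wz":0.031,"hand":0.1},
    {"x":-17,"y":0.5,"z":55,"wx":0,"wy":0,"wz":0.031,"hand":0.1},
    {"x":-17,"y":0.5,"z":85,"wx":0,"wy":0,"wz":0.031,"hand":0.1},
    {"x":-17,"y":0.5,"z":103,"wx":0,"wy":0,"wz":0.031,"hand":0.1}
  ]
}}

```text
time_s: 4.33
tool_pos: [0.3739, -0.0447, 0.0307]
ee_rot: [[1.0, 0.022, -0.001], [0.022, -1.0, -0.0], [-0.001, 0.0, -1.0]]
contact_force: [-0.5, -0.1, -1.2]
opening: 0.292
finger_force: 59.0
```

Emit:
{"op": "arm_command", "data": {
  "targets": [
    {"x":0,"y":0,"z":0,"wx":0,"wy":0,"wz":0,"hand":0.1},
    {"x":0,"y":0,"z":0,"wx":0,"wy":0,"wz":0,"hand":0.1}
  ]
}}

```text
time_s: 4.5
tool_pos: [0.3741, -0.0444, 0.0326]
ee_rot: [[1.0, 0.022, -0.002], [0.022, -1.0, 0.0], [-0.002, -0.0, -1.0]]
contact_force: [0.8, 0.5, -1.5]
opening: 0.286
finger_force: 58.9
```

```bash
python3 - <<'E'
from rig import robot
from h import *
c=robot.read_camera("wrist"); np.savez("w4.npz",**c); cv2.imwrite("pics/w4.png",cv2.resize(c["color"],(768,576),interpolation=cv2.INTER_CUBIC)[:,:,::-1])
s=robot.get_state(); print(s["time_s"],s["tool_pos"],s["ee_rot"].round(4).tolist(),s["contact_force"]); print((-c["R"].T@c["t"]).round(3))
E
```

```text
4.55 [ 0.37541068 -0.04458787  0.03386449] [[0.9997, 0.0225, 0.0005], [0.0225, -0.9997, -0.0003], [0.0005, 0.0003, -1.0]] [ 0.18108807 -0.6423756  -0.54334594]
[ 0.452 -0.042  0.176]
```

View pics/w4.png

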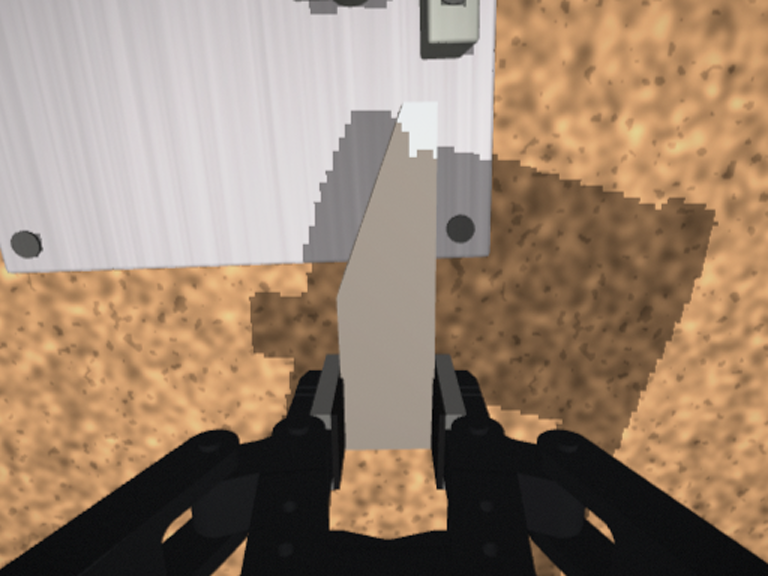

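The wedge is just short of the rail mouth. The rail's near end is at about (425-478, 45) in the 1.5x view, and the wedge's straight edge is still at col 436. Next I measure the offset.

```bash
python3 - <<'E'
from h import *
c=dict(np.load("w4.npz")); g=cv2.GaussianBlur(cv2.cvtColor(c["color"],cv2.COLOR_RGB2GRAY),(3,3),0).astype(np.float32)
F=lambda uv,z:ray(c,uv,z)*1000
hsv=cv2.cvtColor(c["color"],cv2.COLOR_RGB2HSV)
def ln(e,z,n):
    S=F(e,z);q=np.polyfit(S[:,0],S[:,1],1);print(n,q.round(4),np.degrees(np.arctan(q[0])).round(2),"y@470",np.polyval(q,470).round(2),"res",np.abs(S[:,1]-np.polyval(q,S[:,0])).max().round(2)); return q
for z in (.050,.053,.056): ln([(285+np.abs(np.diff(g[r,285:298])).argmax()+.5,r) for r in range(110,225,5)],z,f"straight {z}"); print(F([(291,68),(271,68),(291,299.5),(226,210),(291,210)],z).round(1).tolist())
d=cv2.GaussianBlur(hsv[...,1],(3,3),0).astype(np.float32)
ln([(318+np.abs(np.diff(d[r,318:340])).argmax()+.5,r) for r in range(5,95,5)],.018,"plate right")
ys=np.arange(10,205,10); 
e=[(u,165+np.abs(np.diff(d[165:190,u])).argmax()+.5) for u in range(12,200,6)]
S=F(e,.018);q=np.polyfit(S[:,1],S[:,0],1);print("near edge yaw",np.degrees(np.arctan(-q[0])))
corner=F([(326.5,171.5),(5,181.5)],.018);print(corner.round(1).tolist())
for r in (2,8,14,20,24): print(r,g[r,276:326].astype(int).tolist())
print(g[18:45,300].astype(int).tolist())
E
```

```text
straight 0.05 [ 3.30000e-02 -6.94387e+01] 1.89 y@470 -53.94 res 2.19
[[457.1, -53.8, 50.0], [456.9, -46.7, 50.0], [359.9, -58.9, 50.0], [402.1, -30.2, 50.0], [402.7, -56.7, 50.0]]
straight 0.053 [ 3.30000e-02 -6.91482e+01] 1.89 y@470 -53.65 res 2.14
[[456.9, -53.6, 53.0], [456.8, -46.6, 53.0], [362.1, -58.5, 53.0], [403.3, -30.5, 53.0], [403.9, -56.3, 53.0]]
straight 0.056 [ 3.30000e-02 -6.88576e+01] 1.89 y@470 -53.36 res 2.09
[[456.8, -53.3, 56.0], [456.7, -46.5, 56.0], [364.3, -58.1, 56.0], [404.5, -30.8, 56.0], [405.1, -56.0, 56.0]]
plate right [ 6.000000e-02 -1.011283e+02] 3.43 y@470 -72.95 res 0.24
near edge yaw 3.330714065036221
[[410.9, -76.7, 18.0], [402.3, 82.7, 18.0]]
2 [206, 203, 187, 141, 84, 62, 60, 61, 78, 111, 148, 175, 189, 192, 190, 189, 185, 164, 128, 107, 98, 90, 84, 83, 88, 93, 93, 91, 87, 88, 92, 98, 101, 107, 133, 166, 179, 177, 176, 175, 173, 165, 152, 162, 195, 212, 212, 213, 213, 214]
8 [209, 207, 201, 161, 94, 63, 61, 61, 76, 110, 148, 176, 190, 193, 192, 191, 189, 189, 188, 188, 188, 187, 188, 188, 188, 187, 186, 186, 185, 184, 183, 183, 182, 183, 182, 182,
[... 246 characters left out ...]
84, 182, 180, 178, 177, 174, 165, 152, 165, 200, 216, 216, 216, 217, 217]
20 [211, 210, 204, 167, 103, 67, 63, 64, 75, 106, 147, 178, 192, 196, 196, 195, 194, 193, 192, 191, 191, 191, 191, 191, 191, 190, 190, 189, 188, 188, 187, 187, 186, 186, 186, 185, 184, 182, 180, 179, 175, 165, 156, 172, 203, 217, 218, 218, 218, 219]
24 [212, 210, 205, 172, 111, 72, 64, 65, 74, 105, 147, 178, 194, 198, 197, 196, 195, 193, 192, 191, 191, 191, 191, 191, 191, 191, 190, 188, 188, 187, 187, 187, 186, 186, 185, 184, 183, 181, 179, 177, 173, 163, 155, 172, 204, 218, 219, 219, 219, 219]
[191, 191, 191, 191, 191, 191, 191, 185, 170, 146, 112, 78, 64, 64, 64, 64, 64, 63, 62, 71, 109, 164, 202, 212, 212, 212, 213]
```

```bash
python3 - <<'E'
from h import *
c=dict(np.load("w4.npz"));F=lambda uv,z:(ray(c,uv,z)*1000).round(1).tolist()
print("rail top edge",F([(285,10),(286,10),(286.5,24),(285,24)],.048),"rail foot",F([(279.8,10),(280,24)],.018),"rail near end top",F([(300,27.5)],.048),"foot",F([(300,38.5)],.018))
g=cv2.cvtColor(c["color"],cv2.COLOR_RGB2GRAY)
for r in (70,80,90,100,120,160,200,280): print(r,g[r,284:298].tolist())
print(g[60:76,285].tolist())
E
```

```text
rail top edge [[475.9, -51.0, 48.0], [475.9, -51.3, 48.0], [471.5, -51.7, 48.0], [471.5, -51.2, 48.0]] rail foot [[481.5, -50.8, 18.0], [476.1, -51.1, 18.0]] rail near end top [[470.5, -56.5, 48.0]] foot [[470.6, -60.0, 18.0]]
70 [235, 235, 235, 235, 235, 235, 234, 231, 220, 220, 220, 218, 216, 215]
80 [235, 235, 236, 235, 236, 236, 234, 231, 222, 222, 220, 220, 218, 216]
90 [236, 236, 236, 236, 236, 236, 235, 231, 222, 222, 222, 221, 220, 218]
100 [157, 158, 157, 157, 180, 236, 231, 181, 131, 131, 130, 129, 128, 126]
120 [157, 157, 157, 158, 157, 158, 154, 137, 133, 133, 132, 131, 130, 128]
160 [158, 158, 158, 158, 158, 157, 149, 135, 133, 133, 135, 134, 132, 130]
200 [157, 157, 157, 157, 156, 152, 123, 98, 99, 110, 112, 114, 113, 114]
280 [153, 153, 150, 126, 13, 14, 11, 13, 17, 29, 30, 28, 49, 98]
[218, 219, 218, 219, 219, 218, 219, 224, 233, 235, 235, 235, 235, 235, 235, 235]
```

Emit:
{"op": "arm_command", "data": {
  "targets": [
    {"x":0,"y":-0.8,"z":0,"wx":0,"wy":0,"wz":-0.01,"hand":0.1},
    {"x":0,"y":-1.7,"z":2,"wx":0,"wy":0,"wz":-0.01,"hand":0.1},
    {"x":0,"y":-1.7,"z":4,"wx":0,"wy":0,"wz":-0.01,"hand":0.1},
    {"x":0,"y":-1.7,"z":5.5,"wx":0,"wy":0,"wz":-0.01,"hand":0.1},
    {"x":0,"y":-1.7,"z":5.5,"wx":0,"wy":0,"wz":-0.01,"hand":0.1}
  ]
}}

```text
time_s: 4.97
tool_pos: [0.3748, -0.0419, 0.0274]
ee_rot: [[0.999, 0.034, 0.0], [0.034, -0.999, -0.0], [0.0, 0.0, -1.0]]
contact_force: [0.2, 0.6, -1.3]
opening: 0.293
finger_force: 58.9
```

```bash
python3 - <<'E'
from rig import robot
from h import *
c=robot.read_camera("wrist");np.savez("w5.npz",**c)
s=robot.get_state(); print(s["time_s"],s["tool_pos"],s["ee_rot"].round(4).tolist(),s["contact_force"])
F=lambda uv,z:(ray(c,uv,z)*1000).round(1).tolist()
g=cv2.GaussianBlur(cv2.cvtColor(c["color"],cv2.COLOR_RGB2GRAY),(3,3),0).astype(int)
for r in (6,12,18): print(r,g[r,276:300].tolist())
for r in (80,90,130,160,200): print(r,g[r,286:296].tolist())
print(g[15:45,300].tolist(), g[58:76,285].tolist())
print(F([(291.3,68),(290.2,299)],.048),F([(u,10) for u in (284,285,286,287,288)],.048))
E
```

```text
5.0167 [ 0.37468591 -0.04190666  0.02732507] [[0.9994, 0.034, 0.0], [0.034, -0.9994, 0.0], [0.0, -0.0, -1.0]] [-0.12128444 -0.14514809 -1.53861613]
6 [206, 207, 209, 208, 206, 205, 206, 207, 207, 206, 205, 202, 187, 141, 85, 63, 63, 62, 60, 60, 71, 102, 140, 169]
12 [207, 210, 211, 210, 207, 206, 207, 208, 208, 208, 207, 203, 188, 142, 86, 63, 63, 61, 58, 61, 75, 106, 144, 172]
18 [209, 211, 212, 211, 208, 207, 208, 210, 210, 210, 208, 205, 189, 143, 86, 63, 63, 62, 60, 64, 78, 110, 147, 174]
80 [235, 235, 235, 235, 234, 229, 223, 220, 219, 219]
90 [236, 236, 236, 235, 234, 229, 224, 220, 219, 219]
130 [158, 158, 158, 157, 150, 139, 133, 130, 129, 130]
160 [157, 157, 157, 155, 146, 137, 132, 131, 130, 131]
200 [157, 156, 155, 145, 121, 100, 90, 88, 87, 88]
[188, 188, 189, 189, 189, 190, 191, 191, 191, 192, 191, 183, 163, 126, 86, 66, 63, 63, 64, 64, 64, 63, 63, 68, 96, 153, 200, 213, 213, 214] [217, 217, 218, 218, 218, 218, 218, 211, 192, 190, 214, 232, 235, 235, 235, 235, 235, 235]
[[457.6, -50.2, 48.0], [363.3, -55.8, 48.0]] [[475.6, -46.6, 48.0], [475.6, -47.0, 48.0], [475.6, -47.3, 48.0], [475.6, -47.6, 48.0], [475.6, -47.9, 48.0]]
```

The tip is 13 mm before the mouth and 2 mm off the rail line, with its yaw matched at 3.4°. I shift it 1 mm towards the rail and feed it in.

Emit:
{"op": "arm_command", "data": {
  "targets": [
    {"x":2,"y":0.8,"z":0,"wx":0,"wy":0,"wz":0,"hand":0.1},
    {"x":7,"y":0.7,"z":0,"wx":0,"wy":0,"wz":0,"hand":0.1},
    {"x":12,"y":0.6,"z":0,"wx":0,"wy":0,"wz":0,"hand":0.1},
    {"x":18,"y":0.4,"z":0,"wx":0,"wy":0,"wz":0,"hand":0.1},
    {"x":24,"y":0.3,"z":0,"wx":0,"wy":0,"wz":0,"hand":0.1}
  ],
  "force": 80
}}

```text
time_s: 5.43
tool_pos: [0.3996, -0.0414, 0.0274]
ee_rot: [[0.999, 0.034, 0.0], [0.034, -0.999, -0.0], [0.0, 0.0, -1.0]]
contact_force: [0.1, -0.6, -1.8]
opening: 0.284
finger_force: 83.3
```

Emit:
{"op": "arm_command", "data": {
  "targets": [
    {"x":3,"y":-0.1,"z":0,"wx":0,"wy":0,"wz":0,"hand":0.1},
    {"x":6,"y":-0.2,"z":0,"wx":0,"wy":0,"wz":0,"hand":0.1},
    {"x":9,"y":-0.3,"z":0,"wx":0,"wy":0,"wz":0,"hand":0.1},
    {"x":12,"y":-0.3,"z":0,"wx":0,"wy":0,"wz":0,"hand":0.1},
    {"x":15,"y":-0.4,"z":0,"wx":0,"wy":0,"wz":0,"hand":0.1}
  ]
}}

```text
time_s: 5.85
tool_pos: [0.4138, -0.0405, 0.0272]
ee_rot: [[0.999, 0.034, -0.0], [0.034, -0.999, -0.0], [-0.0, 0.0, -1.0]]
contact_force: [-2.0, -2.8, -0.3]
opening: 0.283
finger_force: 83.4
```

Emit:
{"op": "arm_command", "data": {
  "targets": [
    {"x":3,"y":-0.1,"z":0,"wx":0,"wy":0,"wz":0,"hand":0.1},
    {"x":6,"y":-0.2,"z":0,"wx":0,"wy":0,"wz":0,"hand":0.1},
    {"x":9,"y":-0.2,"z":0,"wx":0,"wy":0,"wz":0,"hand":0.1},
    {"x":12,"y":-0.3,"z":0,"wx":0,"wy":0,"wz":0,"hand":0.1},
    {"x":15,"y":-0.4,"z":0,"wx":0,"wy":0,"wz":0,"hand":0.1}
  ]
}}

```text
time_s: 6.27
tool_pos: [0.4279, -0.0401, 0.0269]
ee_rot: [[0.999, 0.034, -0.002], [0.034, -0.999, -0.001], [-0.002, 0.001, -1.0]]
contact_force: [-5.4, -3.8, 1.7]
opening: 0.281
finger_force: 83.6
```

Emit:
{"op": "arm_command", "data": {
  "targets": [
    {"x":3,"y":-0.1,"z":0,"wx":0,"wy":0,"wz":0,"hand":0.1},
    {"x":6,"y":-0.2,"z":0,"wx":0,"wy":0,"wz":0,"hand":0.1},
    {"x":9,"y":-0.2,"z":0,"wx":0,"wy":0,"wz":0,"hand":0.1},
    {"x":12,"y":-0.3,"z":0,"wx":0,"wy":0,"wz":0,"hand":0.1},
    {"x":15,"y":-0.4,"z":0,"wx":0,"wy":0,"wz":0,"hand":0.1}
  ]
}}

```text
time_s: 6.68
tool_pos: [0.4428, -0.0393, 0.0269]
ee_rot: [[0.999, 0.034, -0.002], [0.034, -0.999, -0.001], [-0.002, 0.001, -1.0]]
contact_force: [-4.6, -3.4, 1.5]
opening: 0.287
finger_force: 83.7
```

```bash
python3 - <<'E'
from rig import robot
from h import *
c=robot.read_camera("wrist"); np.savez("w6.npz",**c); cv2.imwrite("pics/w6.png",cv2.resize(c["color"],(768,576),interpolation=cv2.INTER_CUBIC)[:,:,::-1])
s=robot.get_state(); print(s["time_s"],s["tool_pos"],s["ee_rot"].round(4).tolist(),s["contact_force"])
E
```

```text
6.7333 [ 0.44336189 -0.03926596  0.02707257] [[0.9994, 0.0335, -0.0016], [0.0335, -0.9994, -0.0008], [-0.0016, 0.0008, -1.0]] [-2.93424173 -3.76742846 -0.24383105]
```

View pics/w6.png

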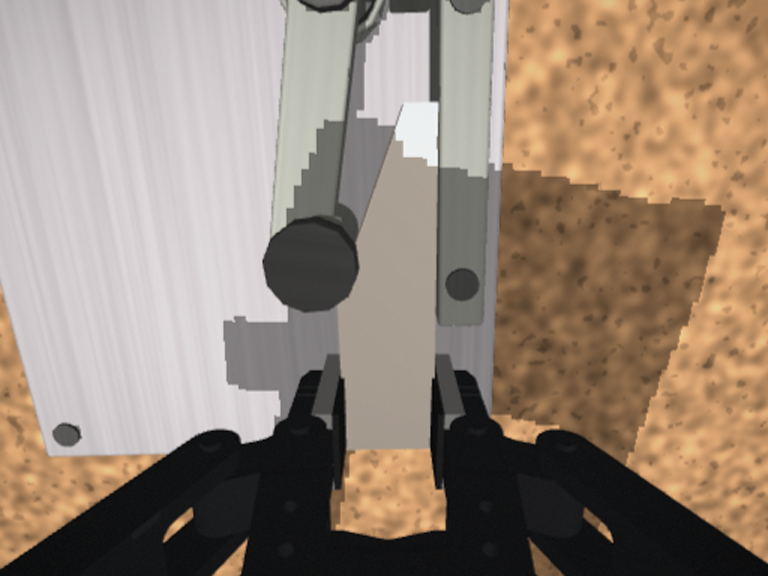

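The wedge is between the rail and the post, lying flush on the rail face (col 437) with the catch swung open. The fingers are 8 mm short of the rail's end, so I feed 6 mm more and release.

Emit:
{"op": "arm_command", "data": {
  "targets": [
    {"x":2,"y":0,"z":0,"wx":0,"wy":0,"wz":0,"hand":0.1},
    {"x":4,"y":-0.1,"z":0,"wx":0,"wy":0,"wz":0,"hand":0.1},
    {"x":6,"y":-0.1,"z":0,"wx":0,"wy":0,"wz":0,"hand":0.1},
    {"x":6,"y":-0.1,"z":0,"wx":0,"wy":0,"wz":0,"hand":0.1},
    {"x":6,"y":-0.1,"z":0,"wx":0,"wy":0,"wz":0,"hand":0.4}
  ]
}}

```text
time_s: 7.15
tool_pos: [0.4495, -0.0386, 0.0271]
ee_rot: [[0.999, 0.034, -0.001], [0.034, -0.999, -0.0], [-0.001, 0.0, -1.0]]
contact_force: [-0.2, -0.7, 0.1]
opening: 0.397
finger_force: 0.0
```

Emit:
{"op": "arm_command", "data": {
  "targets": [
    {"x":0,"y":0,"z":0,"wx":0,"wy":0,"wz":0,"hand":0.5},
    {"x":0,"y":0,"z":0,"wx":0,"wy":0,"wz":0,"hand":0.5},
    {"x":0,"y":0,"z":-15,"wx":0,"wy":0,"wz":0,"hand":0.5},
    {"x":0,"y":0,"z":-40,"wx":0,"wy":0,"wz":0,"hand":0.5},
    {"x":0,"y":0,"z":-50,"wx":0,"wy":0,"wz":0,"hand":0.4}
  ]
}}

```text
time_s: 7.57
tool_pos: [0.4511, -0.0385, 0.0799]
ee_rot: [[0.999, 0.034, 0.003], [0.034, -0.999, -0.0], [0.003, 0.0, -1.0]]
contact_force: [1.5, -1.0, 0.9]
opening: 0.4
finger_force: 0.0
```

Emit:
{"op": "arm_command", "data": {
  "targets": [
    {"x":-20,"y":0.5,"z":0,"wx":0,"wy":0,"wz":0,"hand":0},
    {"x":-35,"y":0.8,"z":0,"wx":0,"wy":0,"wz":0,"hand":0},
    {"x":-35,"y":0.8,"z":0,"wx":0,"wy":0,"wz":0,"hand":0},
    {"x":-35,"y":0.8,"z":0,"wx":0,"wy":0,"wz":0,"hand":0},
    {"x":-35,"y":0.8,"z":0,"wx":0,"wy":0,"wz":0,"hand":0}
  ]
}}

```text
time_s: 7.98
tool_pos: [0.4155, -0.0405, 0.0775]
ee_rot: [[0.999, 0.034, 0.001], [0.034, -0.999, -0.0], [0.001, 0.0, -1.0]]
contact_force: [0.6, -0.5, -0.7]
opening: 0.001
finger_force: 0.0
```

```bash
python3 - <<'E'
from rig import robot
from h import *
c=robot.read_camera("wrist"); np.savez("w7.npz",**c); cv2.imwrite("pics/w7.png",cv2.resize(c["color"],(768,576),interpolation=cv2.INTER_CUBIC)[:,:,::-1])
s=robot.get_state(); print(s["time_s"],s["tool_pos"],s["ee_rot"].round(4).tolist(),s["contact_force"],s["opening"])
E
```

```text
8.0333 [ 0.41553198 -0.04047364  0.0775161 ] [[0.9994, 0.0337, 0.0011], [0.0337, -0.9994, -0.0001], [0.0011, 0.0001, -1.0]] [-0.14357304  0.73066073 -1.05180932] 0.0010156604453744862
```

View pics/w7.png

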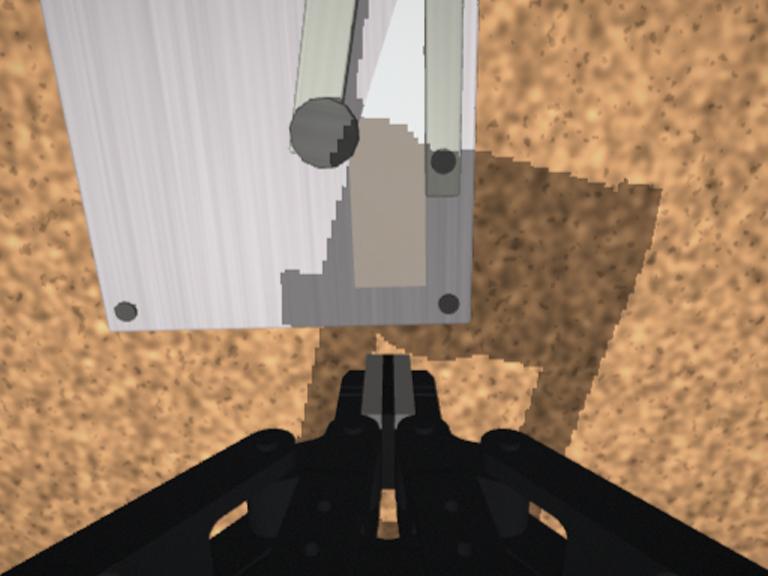

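The catch stays open by itself with the arm clear. The wedge rear is at rows 287, centred on col 391 against the finger at 388. Now I lower the shut fingers behind it and push gently home, about 17 mm.

Emit:
{"op": "arm_command", "data": {
  "targets": [
    {"x":0,"y":0,"z":25,"wx":0,"wy":0,"wz":0,"hand":0},
    {"x":0,"y":0,"z":45,"wx":0,"wy":0,"wz":0,"hand":0},
    {"x":0,"y":0,"z":49,"wx":0,"wy":0,"wz":0,"hand":0},
    {"x":4,"y":-0.1,"z":49,"wx":0,"wy":0,"wz":0,"hand":0},
    {"x":8,"y":-0.2,"z":49,"wx":0,"wy":0,"wz":0,"hand":0}
  ]
}}

```text
time_s: 8.45
tool_pos: [0.4233, -0.0399, 0.0287]
ee_rot: [[0.999, 0.034, -0.0], [0.034, -0.999, 0.0], [-0.0, -0.0, -1.0]]
contact_force: [0.5, 0.1, 0.3]
opening: 0.004
finger_force: 0.0
```

Emit:
{"op": "arm_command", "data": {
  "targets": [
    {"x":2,"y":0,"z":0,"wx":0,"wy":0,"wz":0,"hand":0},
    {"x":4,"y":-0.1,"z":0,"wx":0,"wy":0,"wz":0,"hand":0},
    {"x":6,"y":-0.1,"z":0,"wx":0,"wy":0,"wz":0,"hand":0},
    {"x":8,"y":-0.2,"z":0,"wx":0,"wy":0,"wz":0,"hand":0},
    {"x":10,"y":-0.2,"z":0,"wx":0,"wy":0,"wz":0,"hand":0}
  ]
}}

```text
time_s: 8.87
tool_pos: [0.4321, -0.0396, 0.0288]
ee_rot: [[0.999, 0.034, -0.002], [0.034, -0.999, -0.0], [-0.002, 0.0, -1.0]]
contact_force: [-7.2, -1.8, 4.8]
opening: -0.002
finger_force: 3.8
```

Emit:
{"op": "arm_command", "data": {
  "targets": [
    {"x":1.5,"y":0,"z":0,"wx":0,"wy":0,"wz":0,"hand":0},
    {"x":3,"y":0,"z":0,"wx":0,"wy":0,"wz":0,"hand":0},
    {"x":4.5,"y":-0.1,"z":0,"wx":0,"wy":0,"wz":0,"hand":0},
    {"x":6,"y":-0.1,"z":0,"wx":0,"wy":0,"wz":0,"hand":0},
    {"x":7,"y":-0.1,"z":0,"wx":0,"wy":0,"wz":0,"hand":0}
  ]
}}

```text
time_s: 9.28
tool_pos: [0.4396, -0.0392, 0.0288]
ee_rot: [[0.999, 0.034, -0.001], [0.034, -0.999, -0.0], [-0.001, 0.0, -1.0]]
contact_force: [-5.3, -0.7, 1.9]
opening: -0.001
finger_force: 3.0
```

Emit:
{"op": "arm_command", "data": {
  "targets": [
    {"x":0.7,"y":0,"z":0,"wx":0,"wy":0,"wz":0,"hand":0},
    {"x":1.4,"y":0,"z":0,"wx":0,"wy":0,"wz":0,"hand":0},
    {"x":2,"y":0,"z":0,"wx":0,"wy":0,"wz":0,"hand":0}
  ]
}}

```text
time_s: 9.53
tool_pos: [0.4415, -0.0391, 0.0288]
ee_rot: [[0.999, 0.034, -0.001], [0.034, -0.999, -0.0], [-0.001, 0.0, -1.0]]
contact_force: [-6.4, -0.6, 1.7]
opening: 0.002
finger_force: 3.2
```

Emit:
{"op": "arm_command", "data": {
  "targets": [
    {"x":0.7,"y":0,"z":0,"wx":0,"wy":0,"wz":0,"hand":0},
    {"x":1.4,"y":0,"z":0,"wx":0,"wy":0,"wz":0,"hand":0},
    {"x":2,"y":0,"z":0,"wx":0,"wy":0,"wz":0,"hand":0}
  ]
}}

```text
time_s: 9.78
tool_pos: [0.4434, -0.039, 0.0288]
ee_rot: [[0.999, 0.034, -0.001], [0.034, -0.999, -0.0], [-0.001, 0.0, -1.0]]
contact_force: [-7.5, -0.4, 3.1]
opening: -0.003
finger_force: 3.9
```

Emit:
{"op": "arm_command", "data": {
  "targets": [
    {"x":0.6,"y":0,"z":0,"wx":0,"wy":0,"wz":0,"hand":0},
    {"x":1.2,"y":0,"z":0,"wx":0,"wy":0,"wz":0,"hand":0}
  ]
}}

```text
time_s: 9.95
tool_pos: [0.4435, -0.0389, 0.0287]
ee_rot: [[0.999, 0.034, -0.004], [0.034, -0.999, 0.0], [-0.004, -0.0, -1.0]]
contact_force: [-14.8, -1.0, 10.7]
opening: -0.003
finger_force: 7.2
```

The push stopped moving at 443.4 while the force rose from 7 to 15 N, so the wedge is home. I back off, rise and move towards the bracket to check both.

Emit:
{"op": "arm_command", "data": {
  "targets": [
    {"x":-8,"y":0.2,"z":0,"wx":0,"wy":0,"wz":0,"hand":0},
    {"x":-16,"y":0.4,"z":0,"wx":0,"wy":0,"wz":0,"hand":0},
    {"x":-16,"y":0.4,"z":-35,"wx":0,"wy":0,"wz":0,"hand":0},
    {"x":-16,"y":0.4,"z":-70,"wx":0,"wy":0,"wz":0,"hand":0.3},
    {"x":-16,"y":0.4,"z":-105,"wx":0,"wy":0,"wz":0,"hand":0.7}
  ]
}}

```text
time_s: 10.37
tool_pos: [0.4281, -0.0397, 0.1345]
ee_rot: [[0.999, 0.034, -0.0], [0.034, -0.999, 0.0], [-0.0, -0.0, -1.0]]
contact_force: [1.6, 0.0, -0.0]
opening: 0.272
finger_force: 0.0
```

Emit:
{"op": "arm_command", "data": {
  "targets": [
    {"x":25,"y":-8,"z":-25,"wx":0,"wy":0,"wz":0,"hand":0.7},
    {"x":60,"y":-18,"z":-50,"wx":0,"wy":0,"wz":-0.008,"hand":0.7},
    {"x":95,"y":-30,"z":-60,"wx":0,"wy":0,"wz":-0.016,"hand":0.7},
    {"x":130,"y":-42,"z":-60,"wx":0,"wy":0,"wz":-0.024,"hand":0.7},
    {"x":130,"y":-42,"z":-60,"wx":0,"wy":0,"wz":-0.024,"hand":0.7}
  ]
}}

```text
time_s: 10.78
tool_pos: [0.562, 0.0085, 0.1929]
ee_rot: [[0.998, 0.06, 0.003], [0.06, -0.998, 0.001], [0.003, -0.001, -1.0]]
contact_force: [0.3, 0.8, -1.3]
opening: 0.703
finger_force: 0.0
```

Emit:
{"op": "arm_command", "data": {
  "targets": [
    {"x":0,"y":0,"z":0,"wx":0,"wy":0,"wz":0,"hand":0.7},
    {"x":0,"y":0,"z":0,"wx":0,"wy":0,"wz":0,"hand":0.7}
  ]
}}

```text
time_s: 10.95
tool_pos: [0.5568, 0.0065, 0.193]
ee_rot: [[0.998, 0.058, -0.001], [0.058, -0.998, -0.0], [-0.001, -0.0, -1.0]]
contact_force: [-0.8, -0.8, -0.4]
opening: 0.7
finger_force: 0.0
```

```bash
python3 - <<'E'
from rig import robot
from h import *
c=robot.read_camera("wrist"); np.savez("w8.npz",**c); cv2.imwrite("pics/w8.png",cv2.resize(c["color"],(768,576),interpolation=cv2.INTER_CUBIC)[:,:,::-1])
s=robot.get_state(); print(s["time_s"],s["tool_pos"],s["ee_rot"].round(4).tolist(),s["contact_force"],s["opening"],(-c["R"].T@c["t"]).round(3))
E
```

```text
11.0 [0.55659167 0.00627049 0.19339327] [[0.9983, 0.0576, -0.0001], [0.0576, -0.9983, -0.0001], [-0.0001, 0.0001, -1.0]] [-0.16650952  0.16714565  0.5033915 ] 0.700091872290729 [0.634 0.011 0.336]
```

View pics/w8.png

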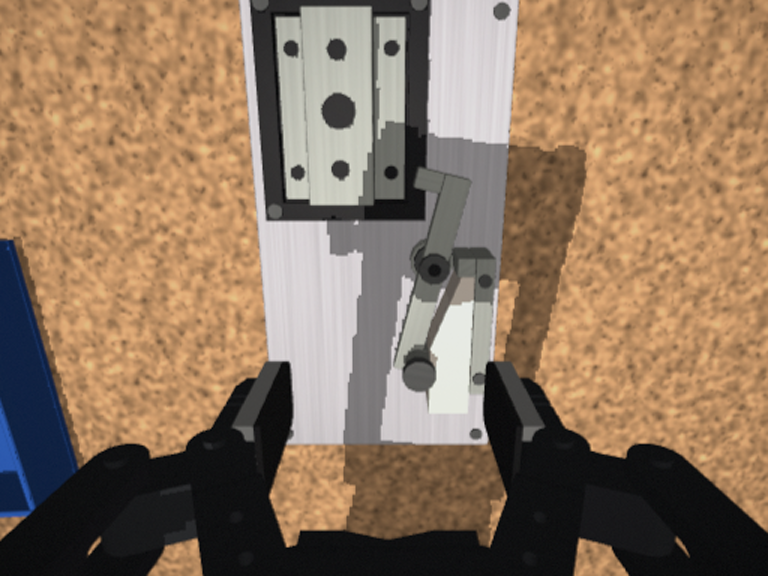

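The wedge reaches the end stop (about (463,275)) with its rear at row 412. The nose (415,180) is clear of the bracket's flange edge (col 406), and the hat spans cols 301-375, rows 6-205. I verify the numbers.

```bash
python3 - <<'E'
from rig import robot
from h import *
c=dict(np.load("w8.npz")); s=robot.get_state()
g=cv2.GaussianBlur(cv2.cvtColor(c["color"],cv2.COLOR_RGB2GRAY),(3,3),0).astype(int)
F=lambda uv,z:(ray(c,uv,z)*1000).round(1)
print("wedge rear",g[262:285,300].tolist(),"rail end",g[250:272,320].tolist(),"stop/tip",g[175:215,307].tolist())
print("rear",F([(299,275)],.046),"rail end",F([(318,261.5)],.048))
h=F([(200.5,4),(248.5,4),(207,137),(249.5,136)],.057); print("hat",h.tolist(),h.mean(0))
d=h[0]-h[2]; print(np.degrees(np.arctan2(d[1],d[0])))
for r in (20,60,110): print(r,g[r,190:260].tolist())
p=s["tool_pos"]*1000; ctr=h.mean(0); ctr[2]=42; print("to go",s["ee_rot"].T@(ctr-p))
E
```

```text
wedge rear [231, 231, 231, 231, 231, 231, 231, 231, 231, 231, 231, 231, 229, 222, 214, 210, 210, 210, 210, 210, 210, 210, 209] rail end [86, 89, 89, 89, 90, 99, 127, 159, 173, 175, 175, 176, 183, 194, 204, 206, 206, 205, 205, 205, 205, 204] stop/tip [105, 106, 107, 108, 108, 106, 105, 105, 106, 111, 120, 132, 140, 145, 149, 151, 152, 152, 152, 152, 152, 152, 152, 152, 152, 155, 167, 186, 209, 227, 232, 232, 232, 232, 232, 232, 232, 232, 232, 232]
rear [[453.4 -39.9  46. ]] rail end [[470.8 -56.7  48. ]]
hat [[688.3, 58.2, 57.0], [690.3, 22.1, 57.0], [588.5, 52.2, 57.0], [591.4, 16.5, 57.0]] [639.625  37.25   57.   ]
3.4404948727427294
20 [179, 177, 176, 176, 178, 180, 184, 186, 184, 179, 171, 169, 175, 179, 180, 180, 182, 183, 184, 183, 182, 181, 182, 184, 187, 187, 185, 182, 180, 181, 182, 182, 182, 182, 184, 185, 185, 185, 187, 189, 189, 186, 185, 185, 186, 186, 185, 185, 185, 186, 185, 186, 188, 190, 190, 187, 172, 130, 89, 88, 99, 106, 132, 170, 186, 184, 181, 180, 180, 181]
60 [187, 190, 189, 186, 184, 185, 186, 188, 191, 194, 193, 183, 171, 172, 182, 188, 190, 190, 191, 193, 194, 194, 193, 192, 192, 194, 196, 195, 192, 190, 189, 188, 187, 186, 185, 186, 187, 189, 193, 196, 198, 199, 197, 195, 194, 194, 194, 195, 196, 196, 195, 194, 196, 197, 198, 197, 188, 150, 97, 82, 98, 109, 133, 172, 192, 193, 190, 188, 189, 189]
110 [169, 193, 193, 194, 192, 181, 159, 130, 105, 103, 131, 169, 192, 196, 185, 177, 188, 198, 199, 199, 199, 201, 203, 204, 204, 202, 200, 201, 202, 199, 175, 123, 75, 58, 56, 56, 56, 56, 56, 56, 58, 74, 125, 183, 203, 201, 200, 199, 201, 202, 202, 201, 200, 198, 173, 130, 109, 104, 89, 80, 92, 104, 105, 107, 108, 108, 105, 97, 85, 73]
to go [ 84.69680125 -26.15974061 151.38132665]
```

The wedge rear sits about 15-16 mm out of the mouth, with no gap at the stop. The hat is at (639.6,37.3), yaw 3.4°, against a prediction of (640.2,37.2). Now I go down onto it.

Emit:
{"op": "arm_command", "data": {
  "targets": [
    {"x":35,"y":-11,"z":0,"wx":0,"wy":0,"wz":0,"hand":0.85},
    {"x":70,"y":-22,"z":10,"wx":0,"wy":0,"wz":0,"hand":0.85},
    {"x":85,"y":-26,"z":40,"wx":0,"wy":0,"wz":0,"hand":0.85},
    {"x":85,"y":-26,"z":70,"wx":0,"wy":0,"wz":0,"hand":0.85},
    {"x":85,"y":-26,"z":90,"wx":0,"wy":0,"wz":0,"hand":0.85}
  ]
}}

```text
time_s: 11.42
tool_pos: [0.6397, 0.0372, 0.1014]
ee_rot: [[0.998, 0.058, -0.001], [0.058, -0.998, 0.0], [-0.001, -0.0, -1.0]]
contact_force: [-0.5, -0.1, -0.9]
opening: 0.856
finger_force: 0.0
```

Emit:
{"op": "arm_command", "data": {
  "targets": [
    {"x":0,"y":0,"z":0,"wx":0,"wy":0,"wz":0,"hand":0.85},
    {"x":0,"y":0,"z":0,"wx":0,"wy":0,"wz":0,"hand":0.85}
  ]
}}

```text
time_s: 11.58
tool_pos: [0.639, 0.0369, 0.1029]
ee_rot: [[0.998, 0.057, -0.002], [0.057, -0.998, -0.0], [-0.002, -0.0, -1.0]]
contact_force: [0.4, -0.4, -0.1]
opening: 0.852
finger_force: 0.0
```

```bash
python3 - <<'E'
from rig import robot
from h import *
s=robot.get_state(); p=s["tool_pos"]*1000;R=s["ee_rot"]; print(p,R.round(4).tolist(),s["contact_force"])
print("to go",R.T@(np.array([639.8,37.2,41])-p))
E
```

```text
[639.03828256  36.86746631 102.93783854] [[0.9984, 0.0571, -0.0023], [0.0571, -0.9984, -0.0], [-0.0023, -0.0001, -1.0]] [ 0.38651348 -0.35606854 -0.11377247]
to go [ 0.92438105 -0.28022897 61.93588319]
```

Emit:
{"op": "arm_command", "data": {
  "targets": [
    {"x":0.5,"y":0,"z":25,"wx":0,"wy":0,"wz":0,"hand":0.85},
    {"x":0.5,"y":0,"z":45,"wx":0,"wy":0,"wz":0,"hand":0.85},
    {"x":0.5,"y":0,"z":58,"wx":0,"wy":0,"wz":0,"hand":0.85},
    {"x":0.5,"y":0,"z":62,"wx":0,"wy":0,"wz":0,"hand":0.8},
    {"x":0.5,"y":0,"z":62,"wx":0,"wy":0,"wz":0,"hand":0.6}
  ],
  "force": 60
}}

```text
time_s: 12.0
tool_pos: [0.641, 0.0372, 0.0418]
ee_rot: [[0.998, 0.057, -0.0], [0.057, -0.998, 0.0], [-0.0, -0.0, -1.0]]
contact_force: [-1.4, -0.4, 0.2]
opening: 0.676
finger_force: 0.0
```

Emit:
{"op": "arm_command", "data": {
  "targets": [
    {"x":0,"y":0,"z":0,"wx":0,"wy":0,"wz":0,"hand":0.45},
    {"x":0,"y":0,"z":0,"wx":0,"wy":0,"wz":0,"hand":0.3},
    {"x":0,"y":0,"z":0,"wx":0,"wy":0,"wz":0,"hand":0.2},
    {"x":0,"y":0,"z":0,"wx":0,"wy":0,"wz":0,"hand":0.2},
    {"x":0,"y":0,"z":0,"wx":0,"wy":0,"wz":0,"hand":0.2}
  ]
}}

```text
time_s: 12.42
tool_pos: [0.6428, 0.0374, 0.0438]
ee_rot: [[0.998, 0.058, 0.003], [0.058, -0.998, -0.0], [0.003, 0.0, -1.0]]
contact_force: [-1.5, 0.3, 5.9]
opening: 0.402
finger_force: 62.2
```

The grip is firm at opening 0.40, which is about 35 mm. I lift straight up.

Emit:
{"op": "arm_command", "data": {
  "targets": [
    {"x":0,"y":0,"z":-3,"wx":0,"wy":0,"wz":0,"hand":0.2},
    {"x":0,"y":0,"z":-8,"wx":0,"wy":0,"wz":0,"hand":0.2},
    {"x":0,"y":0,"z":-14,"wx":0,"wy":0,"wz":0,"hand":0.2},
    {"x":0,"y":0,"z":-22,"wx":0,"wy":0,"wz":0,"hand":0.2},
    {"x":0,"y":0,"z":-32,"wx":0,"wy":0,"wz":0,"hand":0.2}
  ],
  "force": 80
}}

```text
time_s: 12.83
tool_pos: [0.6405, 0.0375, 0.0733]
ee_rot: [[0.998, 0.058, -0.002], [0.058, -0.998, 0.0], [-0.002, -0.0, -1.0]]
contact_force: [-0.1, -0.1, -4.1]
opening: 0.397
finger_force: 80.7
```

Emit:
{"op": "arm_command", "data": {
  "targets": [
    {"x":0,"y":0,"z":-15,"wx":0,"wy":0,"wz":0,"hand":0.2},
    {"x":0,"y":0,"z":-35,"wx":0,"wy":0,"wz":0,"hand":0.2},
    {"x":0,"y":0,"z":-55,"wx":0,"wy":0,"wz":0,"hand":0.2},
    {"x":0,"y":0,"z":-75,"wx":0,"wy":0,"wz":0,"hand":0.2},
    {"x":0,"y":0,"z":-90,"wx":0,"wy":0,"wz":0,"hand":0.2}
  ]
}}

```text
time_s: 13.25
tool_pos: [0.642, 0.0374, 0.1665]
ee_rot: [[0.998, 0.058, 0.003], [0.058, -0.998, -0.0], [0.003, 0.0, -1.0]]
contact_force: [0.3, 0.2, -4.6]
opening: 0.398
finger_force: 80.7
```

```bash
python3 - <<'E'
from rig import robot
from h import *
c=robot.read_camera("top"); s=robot.get_state(); print(s["time_s"],s["tool_pos"],s["ee_rot"].round(4).tolist(),s["contact_force"],s["opening"],s["finger_force"])
hsv=cv2.cvtColor(c["color"],cv2.COLOR_RGB2HSV)
blue=((hsv[...,0]>100)&(hsv[...,0]<130)&(hsv[...,1]>120)&(hsv[...,2]>50)).astype(np.uint8)
t=cont(blue,(85,155,200,285)); P=ray(c,t,.05)
print("tray",rect(P),cv2.approxPolyDP((P[:,:2]*1000).astype(np.float32),8,True)[:,0].round().tolist())
w=robot.read_camera("wrist"); np.savez("w9.npz",**w); cv2.imwrite("pics/w9.png",cv2.resize(w["color"],(768,576))[:,:,::-1])
E
```

```text
13.3 [0.64357156 0.03740523 0.16996808] [[0.9983, 0.0579, 0.0071], [0.0579, -0.9983, -0.0002], [0.0071, 0.0006, -1.0]] [ 2.4901166  -0.46727871  0.16254133] 0.3931741573940639 80.87055802345276
tray (array([443.3, 324.7]), array([188.5, 157.6]), 6.26) [[543.0, 266.0], [528.0, 410.0], [343.0, 391.0], [358.0, 247.0], [400.0, 241.0], [408.0, 253.0], [442.0, 255.0], [437.0, 246.0], [454.0, 255.0], [454.0, 247.0], [483.0, 251.0], [468.0, 259.0], [508.0, 261.0], [488.0, 254.0]]
```

View pics/w9.png

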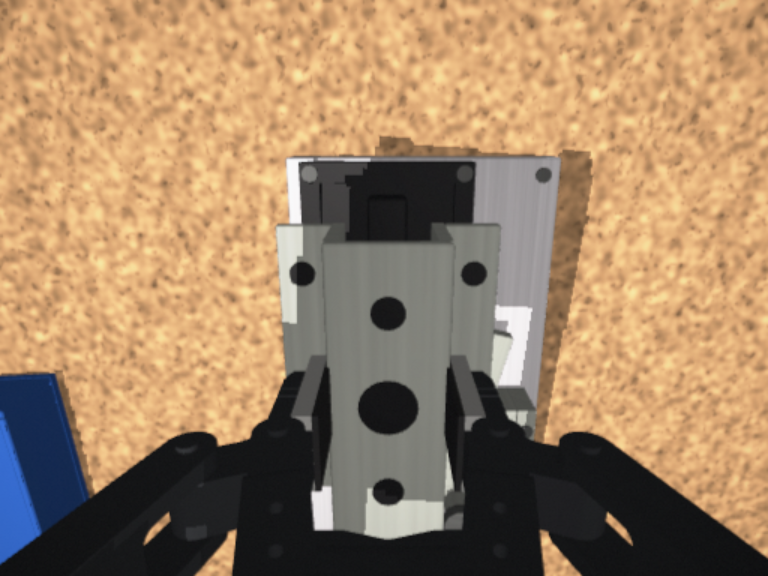

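The bracket is out and level. Its near face is at rows 225-240 and the empty nest shows below. The tray measures as centre (443,326), yaw about 6°. I carry the bracket over there.

Emit:
{"op": "arm_command", "data": {
  "targets": [
    {"x":-8,"y":-14,"z":0,"wx":0,"wy":0,"wz":0,"hand":0.2},
    {"x":-22,"y":-36,"z":0,"wx":0,"wy":0,"wz":0,"hand":0.2},
    {"x":-38,"y":-62,"z":0,"wx":0,"wy":0,"wz":0,"hand":0.2},
    {"x":-54,"y":-89,"z":0,"wx":0,"wy":0,"wz":0,"hand":0.2},
    {"x":-70,"y":-116,"z":0,"wx":0,"wy":0,"wz":0,"hand":0.2}
  ]
}}

```text
time_s: 13.77
tool_pos: [0.5625, 0.1502, 0.1615]
ee_rot: [[0.998, 0.057, -0.003], [0.057, -0.998, -0.0], [-0.003, 0.0, -1.0]]
contact_force: [0.6, 0.6, -3.7]
opening: 0.399
finger_force: 80.7
```

Emit:
{"op": "arm_command", "data": {
  "targets": [
    {"x":-16,"y":-27,"z":0,"wx":0,"wy":0,"wz":0,"hand":0.2},
    {"x":-32,"y":-54,"z":0,"wx":0,"wy":0,"wz":0,"hand":0.2},
    {"x":-48,"y":-81,"z":0,"wx":0,"wy":0,"wz":0,"hand":0.2},
    {"x":-64,"y":-106,"z":0,"wx":0,"wy":0,"wz":0,"hand":0.2},
    {"x":-78,"y":-130,"z":0,"wx":0,"wy":0,"wz":0,"hand":0.2}
  ]
}}

```text
time_s: 14.18
tool_pos: [0.4767, 0.2756, 0.1618]
ee_rot: [[0.998, 0.058, -0.002], [0.058, -0.998, -0.001], [-0.002, 0.001, -1.0]]
contact_force: [0.5, -0.3, -4.3]
opening: 0.399
finger_force: 80.7
```

Emit:
{"op": "arm_command", "data": {
  "targets": [
    {"x":-12,"y":-20,"z":0,"wx":0,"wy":0,"wz":-0.015,"hand":0.2},
    {"x":-22,"y":-36,"z":0,"wx":0,"wy":0,"wz":-0.03,"hand":0.2},
    {"x":-31,"y":-50,"z":0,"wx":0,"wy":0,"wz":-0.045,"hand":0.2},
    {"x":-33,"y":-53,"z":0,"wx":0,"wy":0,"wz":-0.045,"hand":0.2},
    {"x":-33,"y":-53,"z":0,"wx":0,"wy":0,"wz":-0.045,"hand":0.2}
  ]
}}

```text
time_s: 14.6
tool_pos: [0.4415, 0.3261, 0.162]
ee_rot: [[0.995, 0.105, -0.002], [0.105, -0.995, -0.001], [-0.002, 0.001, -1.0]]
contact_force: [-0.1, -0.3, -4.7]
opening: 0.397
finger_force: 80.8
```

```bash
python3 - <<'E'
from rig import robot
from h import *
c=robot.read_camera("wrist"); s=robot.get_state(); p=s["tool_pos"]*1000; R=s["ee_rot"]; print(s["time_s"],p,R.round(4).tolist(),s["contact_force"],s["opening"])
print("to go",R.T@(np.array([443,326,22])-p))
hsv=cv2.cvtColor(c["color"],cv2.COLOR_RGB2HSV); blue=((hsv[...,0]>100)&(hsv[...,0]<130)&(hsv[...,1]>120)&(hsv[...,2]>30)).astype(np.uint8)
t=cont(blue,(0,512,0,384)); x,y,w,h=cv2.boundingRect(t); print(x,y,w,h); 
for r in (120,160): k=t[t[:,1]==r,0]; print(r,k.min(),k.max(),ray(c,[(k.min(),r),(k.max(),r)],.05).round(3).tolist())
print("front rim", ray(c,[(256,y)],.05).round(3).tolist())
E
```

```text
14.65 [442.34114279 325.37793349 162.28075819] [[0.9946, 0.1036, -0.0012], [0.1036, -0.9946, -0.0011], [-0.0013, 0.0009, -1.0]] [ 0.57917894  0.45829524 -3.21495128] 0.40021424178321896
to go [  0.90259333  -0.68301035 140.27911819]
151 57 206 225
120 157 351 [[0.484, 0.408, 0.05], [0.499, 0.262, 0.05]]
160 161 348 [[0.453, 0.405, 0.05], [0.469, 0.258, 0.05]]
front rim [[0.536, 0.338, 0.05]]
```

Emit:
{"op": "arm_command", "data": {
  "targets": [
    {"x":0,"y":-1,"z":15,"wx":0,"wy":0,"wz":0,"hand":0.2},
    {"x":0,"y":-2,"z":40,"wx":0,"wy":0,"wz":0,"hand":0.2},
    {"x":0,"y":-2,"z":70,"wx":0,"wy":0,"wz":0,"hand":0.2},
    {"x":0,"y":-2,"z":95,"wx":0,"wy":0,"wz":0,"hand":0.2},
    {"x":0,"y":-2,"z":115,"wx":0,"wy":0,"wz":0,"hand":0.2}
  ]
}}

```text
time_s: 15.07
tool_pos: [0.4424, 0.3256, 0.0455]
ee_rot: [[0.995, 0.101, -0.002], [0.101, -0.995, -0.002], [-0.002, 0.002, -1.0]]
contact_force: [-0.9, -0.6, -4.8]
opening: 0.395
finger_force: 80.8
```

Emit:
{"op": "arm_command", "data": {
  "targets": [
    {"x":0,"y":0,"z":6,"wx":0,"wy":0,"wz":0,"hand":0.2},
    {"x":0,"y":0,"z":11,"wx":0,"wy":0,"wz":0,"hand":0.2},
    {"x":0,"y":0,"z":15,"wx":0,"wy":0,"wz":0,"hand":0.2},
    {"x":0,"y":0,"z":18,"wx":0,"wy":0,"wz":0,"hand":0.2},
    {"x":0,"y":0,"z":19,"wx":0,"wy":0,"wz":0,"hand":0.2}
  ]
}}

```text
time_s: 15.48
tool_pos: [0.444, 0.3278, 0.0302]
ee_rot: [[0.995, 0.102, 0.002], [0.102, -0.995, 0.001], [0.002, -0.001, -1.0]]
contact_force: [0.3, -1.0, -3.5]
opening: 0.397
finger_force: 80.7
```

Emit:
{"op": "arm_command", "data": {
  "targets": [
    {"x":0,"y":0,"z":1,"wx":0,"wy":0,"wz":0,"hand":0.2},
    {"x":0,"y":0,"z":2,"wx":0,"wy":0,"wz":0,"hand":0.2},
    {"x":0,"y":0,"z":3,"wx":0,"wy":0,"wz":0,"hand":0.2},
    {"x":0,"y":0,"z":3.7,"wx":0,"wy":0,"wz":0,"hand":0.2},
    {"x":0,"y":0,"z":4.4,"wx":0,"wy":0,"wz":0,"hand":0.2}
  ]
}}

```text
time_s: 15.9
tool_pos: [0.4432, 0.3276, 0.0251]
ee_rot: [[0.995, 0.103, 0.0], [0.103, -0.995, 0.0], [0.0, -0.0, -1.0]]
contact_force: [-0.5, 0.2, -3.9]
opening: 0.396
finger_force: 80.7
```

Emit:
{"op": "arm_command", "data": {
  "targets": [
    {"x":0,"y":0,"z":0.6,"wx":0,"wy":0,"wz":0,"hand":0.2},
    {"x":0,"y":0,"z":1.2,"wx":0,"wy":0,"wz":0,"hand":0.2},
    {"x":0,"y":0,"z":1.8,"wx":0,"wy":0,"wz":0,"hand":0.2}
  ]
}}

```text
time_s: 16.15
tool_pos: [0.4431, 0.3275, 0.023]
ee_rot: [[0.995, 0.103, -0.0], [0.103, -0.995, -0.0], [-0.0, 0.0, -1.0]]
contact_force: [0.4, 0.2, -4.4]
opening: 0.396
finger_force: 80.8
```

Emit:
{"op": "arm_command", "data": {
  "targets": [
    {"x":0,"y":0,"z":0.6,"wx":0,"wy":0,"wz":0,"hand":0.2},
    {"x":0,"y":0,"z":1,"wx":0,"wy":0,"wz":0,"hand":0.2}
  ]
}}

```text
time_s: 16.32
tool_pos: [0.443, 0.3274, 0.022]
ee_rot: [[0.995, 0.103, -0.0], [0.103, -0.995, -0.0], [-0.0, 0.0, -1.0]]
contact_force: [0.0, 0.2, -3.0]
opening: 0.4
finger_force: 80.9
```

Emit:
{"op": "arm_command", "data": {
  "targets": [
    {"x":0,"y":0,"z":0.5,"wx":0,"wy":0,"wz":0,"hand":0.2},
    {"x":0,"y":0,"z":1,"wx":0,"wy":0,"wz":0,"hand":0.2}
  ]
}}

```text
time_s: 16.48
tool_pos: [0.443, 0.3275, 0.0219]
ee_rot: [[0.995, 0.103, -0.0], [0.103, -0.995, -0.0], [-0.0, 0.0, -1.0]]
contact_force: [-6.8, -4.2, 11.1]
opening: 0.396
finger_force: 82.5
```

Emit:
{"op": "arm_command", "data": {
  "targets": [
    {"x":0,"y":0,"z":0,"wx":0,"wy":0,"wz":0,"hand":0.2}
  ]
}}

```text
time_s: 16.57
tool_pos: [0.4431, 0.3275, 0.0219]
ee_rot: [[0.995, 0.103, 0.0], [0.103, -0.995, -0.0], [0.0, 0.0, -1.0]]
contact_force: [-4.3, -2.5, 4.8]
opening: 0.395
finger_force: 81.8
```

It has touched down gently. I open, rise and move clear.

Emit:
{"op": "arm_command", "data": {
  "targets": [
    {"x":0,"y":0,"z":0,"wx":0,"wy":0,"wz":0,"hand":0.5},
    {"x":0,"y":0,"z":0,"wx":0,"wy":0,"wz":0,"hand":0.65},
    {"x":0,"y":0,"z":0,"wx":0,"wy":0,"wz":0,"hand":0.65},
    {"x":0,"y":0,"z":-10,"wx":0,"wy":0,"wz":0,"hand":0.65},
    {"x":0,"y":0,"z":-30,"wx":0,"wy":0,"wz":0,"hand":0.65}
  ]
}}

```text
time_s: 16.98
tool_pos: [0.4412, 0.3263, 0.0493]
ee_rot: [[0.995, 0.103, -0.004], [0.103, -0.995, -0.003], [-0.004, 0.002, -1.0]]
contact_force: [-0.4, -0.3, -0.2]
opening: 0.648
finger_force: 0.0
```

Emit:
{"op": "arm_command", "data": {
  "targets": [
    {"x":0,"y":0,"z":-30,"wx":0,"wy":0,"wz":0,"hand":0.65},
    {"x":0,"y":0,"z":-65,"wx":0,"wy":0,"wz":0,"hand":0.65},
    {"x":0,"y":0,"z":-100,"wx":0,"wy":0,"wz":0,"hand":0.65},
    {"x":0,"y":0,"z":-135,"wx":0,"wy":0,"wz":0,"hand":0.65},
    {"x":0,"y":0,"z":-150,"wx":0,"wy":0,"wz":0,"hand":0.65}
  ]
}}

```text
time_s: 17.4
tool_pos: [0.4451, 0.3287, 0.2081]
ee_rot: [[0.995, 0.103, 0.007], [0.103, -0.995, 0.004], [0.007, -0.004, -1.0]]
contact_force: [1.1, -0.3, 1.7]
opening: 0.648
finger_force: 0.0
```

Emit:
{"op": "arm_command", "data": {
  "targets": [
    {"x":-15,"y":0,"z":0,"wx":0,"wy":0,"wz":0,"hand":0.65},
    {"x":-30,"y":0,"z":0,"wx":0,"wy":0,"wz":0,"hand":0.65},
    {"x":-30,"y":0,"z":0,"wx":0,"wy":0,"wz":0,"hand":0.65},
    {"x":-30,"y":0,"z":0,"wx":0,"wy":0,"wz":0,"hand":0.65}
  ]
}}

```text
time_s: 17.73
tool_pos: [0.4131, 0.3246, 0.202]
ee_rot: [[0.995, 0.103, 0.001], [0.103, -0.995, 0.001], [0.001, -0.001, -1.0]]
contact_force: [-0.5, 0.4, -0.4]
opening: 0.653
finger_force: 0.0
```

```bash
python3 - <<'E'
from rig import robot
from h import *
w=robot.read_camera("wrist")["color"]; sc=robot.read_camera("scene")["color"][150:260,225:435]
a=cv2.resize(w,(400,300)); b=cv2.resize(sc,(400,int(400*110/210)),interpolation=cv2.INTER_CUBIC); b=cv2.copyMakeBorder(b,0,300-b.shape[0],0,0,cv2.BORDER_CONSTANT)
cv2.imwrite("pics/end.png",np.hstack([a,b])[:,:,::-1])
s=robot.get_state(); print(s["time_s"],s["tool_pos"],s["contact_force"])
E
```

```text
17.8333 [0.41364723 0.32440693 0.20141372] [0.36698251 0.05931892 0.23609061]
```

View pics/end.png

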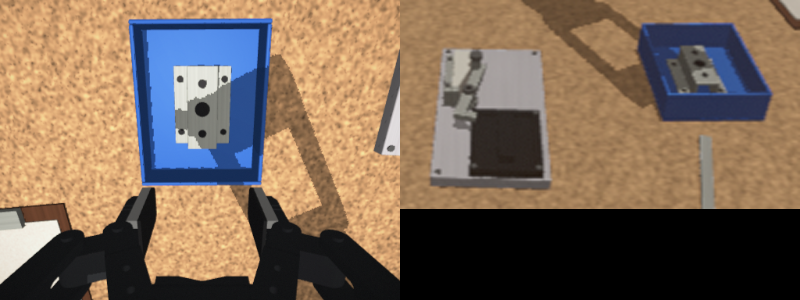

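The bracket lies flat, hat side up, in the middle of the tray at (202,105). On the right, the nest is empty, the catch is still held open and the caliper is undisturbed. I hand in.

```bash
python3 -c "
from rig import robot
print(robot.hand_in())"
```

```text
the job is handed in; nothing more can be done
None
```

The job is handed in: the wedge was pushed home to about 15 N and holds the catch open, the bracket lies flat and hat side up in the blue tray, and no other gauge was touched (about 18 s of the 70 s used).

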